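Gauge the depth of a mould channel and record it

ROBOT

A 7-joint arm with a two-finger parallel gripper is mounted at the origin on the work surface. World frame = base frame: x ahead of the robot, y to its left, z up, the work surface at z = 0. Lengths are in m, angles in rad, forces in N, time in s.
With the tool pointing down it reaches from about 0.4 to 0.85 m from the base axis. Payload 10.4 kg.
Tool frame: the origin (TCP) lies between the finger pads; the fingertips stand 8 mm ahead of it and the grasp point (between the pads) lies 11 mm behind it; z points along the fingers, y is the line along which they close (so a half turn about z gives the same grasp; the last joint's range is limited). The gripper opens to 85 mm and grips with 20 to 120 N. Pads are 22 mm wide; open, the fingers measure 114 mm over their backs; the gripper's body (76 mm by 85 mm) begins 54 mm behind the grasp point. The pads swing forward as they close: fully open they stand 13 mm farther back than shut.
Start: joints at [1.193, 0.332, -0.065, 1.46, 0.022, 1.35, -0.088], TCP at [0.217, -0.586, 0.239] pointing down, gripper open.
Joint ranges: [-2.6, 2.6], [-0.5, 2.12], [-1.47, 1.34], [0.16, 2.42], [-1.27, 4.41], [0.06, 2.06], [-2.6, 2.6]. Speed limits (rad/s): [2.22, 2.22, 2.79, 2.79, 3.14, 3.14, 3.14].

INTERFACE

Orientations are given as a unit quaternion [w, x, y, z].
In Python, from workcell import arm gives the robot as it stands. Calls block until the motion is done:
- arm.goto(position, orientation): joint-space move of the TCP to a pose.
- arm.move_l(position, feed=0.15, attitude=None): straight line of the TCP; attitude=None keeps the orientation; feed is the mean speed in m/s.
- arm.goto_joints(angles): joint-space move.
- arm.gripper_to(opening, grasp_force=None): opening from 0.0 (shut) to 1.0 (fully open); grasp_force is the grip in N (None keeps the last); returns when the fingers have stopped.
- arm.pause(seconds).
- arm.solve_ik(position, orientation): joint angles nearest the present ones, or None.
- arm.camera(name): name is "scene" or "top" or "wrist"; returns (picture, depth): 480x640x3 uint8, blue, green, red; 480x640 float32, m along the optical axis (not along the pixel's ray), 0 where there is no reading.
- arm.get_calibration(name): a dict with "intrinsics" (3x3 intrinsics, pixels), "k1" (the pictures are not rectified: a ray, as slopes to the right and down, at radius r is drawn at 1 + k1 r^2 times it, then the intrinsics apply), "rvec" (rotation vector, rad) and "tvec" (3), from world to camera coordinates, as OpenCV has them. Camera axes: x right, y down, z forward; pixel columns grow to the right and rows downward; lengths in m; the calibration is good to about 2 mm. A picture is of the moment at which its call begins: read the wrist's pose just before it. get_calibration takes no time and is no camera call; for the wrist camera it gives the pose at the moment of the call.
A pose or a line that the arm cannot do raises arm.PlanningError and nothing moves.
- arm.hand_in(): hands the job in; it is judged then, once.
Trained networks look in the newest picture that a camera, given by its name, has taken for a name from the list of things; names that differ only in an ending like _2 or _b are one class to them, and where a whole thing is asked for, a point or a joint stands for the part that bears it (a point fixed in the world has none). Each returns a list of dicts, best first, with "conf" (0 to 1); they miss things now and then, are a little off and sometimes report something else, mostly with a low value. They report only what shows in the picture. A call takes as long as a camera call. They do not tell look-alikes from the thing itself.
- arm.find_in(label, camera): "extent" ([left, top, right, bottom] in pixels, round what is visible of it).
Readings, each from a call of its own:
- arm.read_t(): time.
- arm.read_qpos(): joint angles.
- arm.read_dq(): joint speeds.
- arm.read_joint_efforts(): joint torques, N m.
- arm.read_eef_pos(): TCP position.
- arm.read_tool_rot(): TCP orientation.
- arm.read_force(): force on the tool from outside, world axes, zero at the start.
- arm.read_torque(): the same for the moment, N m.
- arm.read_grip_width(): opening from 0.0 (shut) to 1.0 (fully open).
- arm.read_grip_force(): force on a finger pad.
Only numpy, scipy, OpenCV 4.12 (cv2) and the standard library are available. Lean on these libraries where they do the work, as an engineer would, in place of code of your own. Each camera call takes 0.05 s, during which the arm holds its last target. There are 200 camera calls.

TASK

Lay the depth gauge in the sloping wooden rest and let go, then take it by its cap, stand it across the mould's green-marked channel with the probe inside, press it gently but fully down until its base sits flat, and leave it there. Only then read the stem at its top and slide the tally all the way to the end of that colour: orange if only orange shows (channel deeper than 14 mm), blue if blue shows below the orange (shallower). Do not knock the bulb, former or paddle about.

Things in the scene. Friction and masses are not known exactly. Their poses are not given: they have to be found in the camera images.
- gauge: Depth gauge, 158 mm, 0.50 kg. Origin: centre of its base's underside; z to the cap, y along the base bar. Steel base 44 (x) x 70 (y) x 14 mm (z 0 to 14); round barrel 20 mm across, z 14 to 94, brass ring at its foot; black cap 32 x 32 mm, z 94 to 130. A steel probe, 8 mm across, sticks out 28 mm under the base when free. Starts lying level in the cradle, its x down, z to cradle +x.
- gauge_barrel (a point): Point on the axis of the gauge's free barrel, z = 62 mm in the gauge's frame, near its balance point (z = 75 mm); same axes as the gauge.
- gauge_cap (a point): Centre of the gauge's black cap, z = 112 mm in the gauge's frame; same axes as the gauge. Held here, the gauge can lean a little about the line of the fingers, and opening them can drag it up; a second push on the cap's top beside the 13 mm stem sets it flat.
- probe (a joint): How far the gauge's probe is pushed in, m: 0 free, at most 0.03. Base flat: channel depth = 28 mm minus this (about 0.008 in a deep, 0.020 in a shallow channel, 0.028 on the land). The orange-over-blue stem stands 2 mm plus this out of the cap; its top 12 mm are orange. Pushing in takes about 14 N (7 N spring, 6.5 N friction), more than the gauge's weight, which with friction then keeps it in.
- cradle: Fixed wooden cradle, 190 mm (x) by 85 mm (y), origin under its centre. Two bearers, 32 and 38 mm high, carry the gauge's base and cap, so its axis lies level 54 mm above the table; between them the barrel is free with 32 mm of air beneath its underside.
- rest: Fixed sloping wooden rest, 160 x 80 mm. Origin on the table under the seat; x horizontal, the way the slope rises. A gauge in it leans 45 deg: its z 45 deg up towards rest +x, its y along rest y, its x facing down onto the slope. A 22 mm wide pad carries the cap, a wide one the base; between them 36 mm from barrel axis to slope board. A ledge with a 26 mm gap for the probe stops the base.
- rest_seat (a point): Seat point of the rest, 55 mm above its origin: where the centre of the underside of the gauge's base comes when the gauge lies in the rest.
- mould: Fixed aluminium mould, 100 (x) x 150 mm (y), its top 80 mm above its origin (60 to 80 mm above the table, sunk into it). Two channels 14 mm wide run along x at y = +34 and -34 mm; one is about 8 mm and the other about 20 mm deep, either way round. The one at +34 mm has four green dabs of paint beside its ends.
- channel (a point): Centre of the mouth of the marked channel, level with the mould's top face; same axes as the mould (channel along x). The gauge's base bar must lie along y, across the channel; either way round will do, anywhere within 35 mm of the middle along the channel.
- tally (a joint): Position of the tally slide along its track, m: 0 at the blue end (track's -y), 0.12 at the orange end (+y). Starts near the middle; friction about 1.5 N.
- tally_top (a point): Centre of the top of the tally's black grip, 28 mm (across the track, x) by 20 mm (along the track, y) by 40 mm high, its top 54 mm above the table; its axes are those of the track, and it slides along its y.
- bulb: Bystander: amber glass bulb 84 mm across on an aluminium ring, 156 mm high, loose; origin under its centre.
- former: Bystander: loose aluminium former, 70 mm diameter, 65 mm high with its knob; origin under its centre.
- paddle: Bystander: graphite paddle with wooden handle lying flat, 183 mm long, 50 mm wide, 24 mm high; origin under the joint of handle and blade, blade to +x.
Things that resemble listed ones, but are neither listed nor needed, are in the scene too. Leave any red look-alike of the gauge alone. Leave any turquoise look-alike of the rest alone.

How it is judged:
By the outcome, as a careful person would: the job done as asked, in the order asked, and still so for the second after the job is handed in, with the robot touching nothing.
It also fails if it takes over 64 s, if anything falls off the work surface, if the arm or the gripper's body presses on something with over 40 N, if the wrist force passes 120 N, or if a joint passes its speed limit or range.

## Working session

There is one attempt and no reset: what is moved stays moved. The work goes in short steps, each a Python script; the robot and the scene stay as the last script left them, time stands still between calls to the robot, and variables do not carry over. Pictures are saved under pics/ and viewed, at most 10 in all, crops included, and the job is handed in when it is done.

```bash
mkdir -p pics; ls
cat > h.py <<'E'
import numpy as np,cv2
from workcell import arm
from scipy.spatial.transform import Rotation as R
def cal(n):
    c=arm.get_calibration(n);return np.array(c["intrinsics"]),float(c["k1"]),R.from_rotvec(np.ravel(c["rvec"])).as_matrix(),np.ravel(c["tvec"])
def rays(n,uv,c=None):
    K,k1,Rm,t=c or cal(n)
    uv=np.atleast_2d(np.asarray(uv,float))
    p=cv2.undistortPoints(uv.reshape(-1,1,2),K,np.array([k1,0,0,0,0.])).reshape(-1,2)
    return np.c_[p,np.ones(len(p))]
def world(n,uv,d,c=None):
    c=c or cal(n); K,k1,Rm,t=c
    return (rays(n,uv,c)*np.ravel(d)[:,None]-t)@Rm
def onplane(n,uv,z,c=None):
    c=c or cal(n);K,k1,Rm,t=c
    r=rays(n,uv,c)@Rm; o=-t@Rm
    return o+r*((z-o[2])/r[:,2])[:,None]
def proj(n,P,c=None):
    K,k1,Rm,t=c or cal(n)
    return cv2.projectPoints(np.atleast_2d(np.asarray(P,float)),cv2.Rodrigues(Rm)[0],t,K,np.array([k1,0,0,0,0.]))[0].reshape(-1,2)
def cloud(n,depth,c=None):
    v,u=np.mgrid[0:480,0:640]
    return world(n,np.c_[u.ravel(),v.ravel()],depth.ravel(),c).reshape(480,640,3)
def q(x,y,z):
    "quat wxyz from tool axes"
    m=np.c_[x,y,z];return R.from_matrix(m).as_quat()[[3,0,1,2]]
def down(yaw):
    "tool down, closing line y at world yaw"
    y=np.array([np.cos(yaw),np.sin(yaw),0]);z=np.array([0,0,-1.]);return q(np.cross(y,z),y,z)
E
python3 - <<'E'
from h import *
for n in("scene","top"):
    im,d=arm.camera(n);cv2.imwrite(f"pics/{n}0.png",im);np.save(f"{n}0.npy",d)
    c=cal(n);print(n,"pos",(-c[3]@c[2]).round(3),"axis",c[2][2].round(2))
    for l in("gauge","cradle","rest","mould","tally","bulb","former","paddle"):
        for r in arm.find_in(l,n):
            e=r["extent"];print(l,round(r["conf"],2),np.round(e).astype(int))
print(arm.read_t())
E
```

```text
pics
scene pos [0.938 0.5   1.059] axis [-0.34 -0.45 -0.83]
gauge 0.83 [515 296 593 341]
gauge 0.71 [442 330 522 394]
cradle 0.75 [414 341 524 417]
rest 0.9 [344 242 417 343]
rest 0.75 [408 195 488 294]
rest 0.67 [257 175 349 268]
mould 0.9 [258 176 351 268]
tally 0.66 [240 137 256 156]
tally 0.35 [347 244 411 345]
bulb 0.88 [295 358 345 416]
bulb 0.18 [438 329 520 393]
former 0.86 [146 186 186 225]
paddle 0.81 [204 276 265 356]
top pos [ 0.477 -0.038  1.276] axis [ 0.04  0.   -1.  ]
gauge 0.87 [164 316 204 371]
gauge 0.63 [158 239 187 301]
gauge 0.63 [230 225 298 269]
cradle 0.95 [165 225 206 299]
rest 0.94 [230 227 297 270]
rest 0.85 [234 298 297 335]
mould 0.88 [316 215 383 266]
mould 0.69 [161 237 192 297]
tally 0.56 [433 241 446 252]
bulb 0.76 [209 150 243 185]
former 0.75 [413 151 441 177]
paddle 0.91 [281 143 350 163]
0.9
```

View pics/scene0.png

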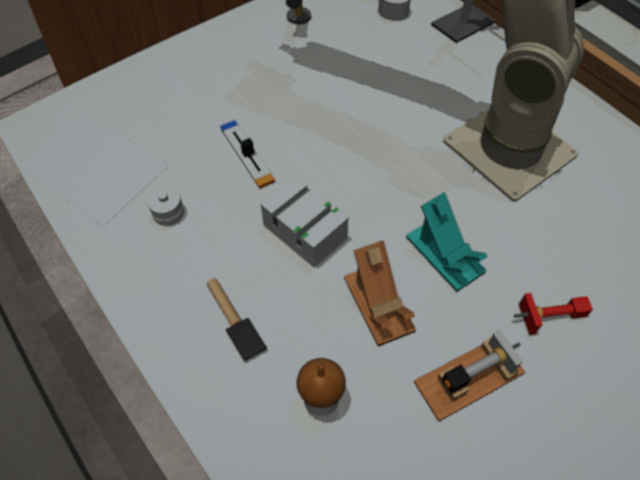

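```bash
python3 -c "
import cv2
im=cv2.imread('pics/top0.png')[130:390,130:470];cv2.imwrite('pics/top0c.png',cv2.resize(im,None,fx=2.3,fy=2.3,interpolation=cv2.INTER_CUBIC))"
```

```text
(no output)
```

View pics/top0c.png

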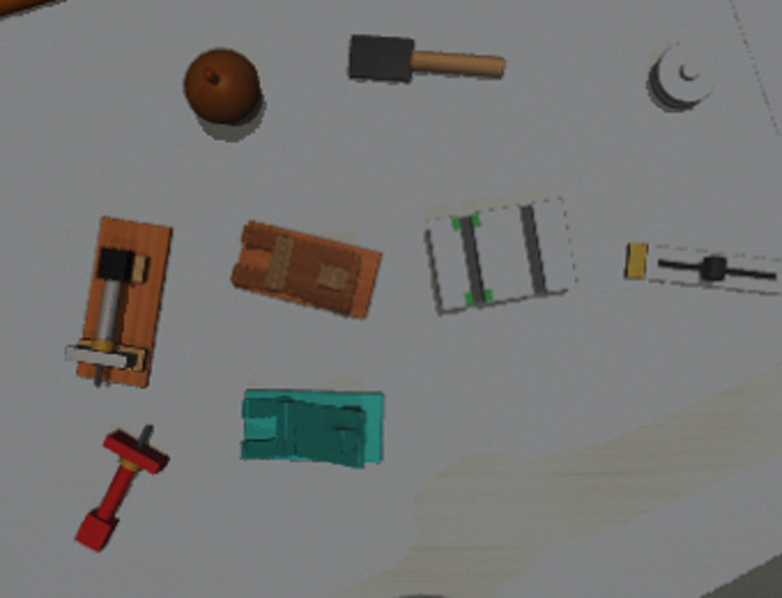

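The scene shows these pairs:
- **Gauge:** the steel and black gauge lies in the wooden cradle at scene (480,365), top (182,270). Its red look-alike is at scene (555,312).
- **Rest:** the wooden rest is at scene (380,292), top (263,248). The turquoise look-alike is at scene (447,240), top (265,316).

The non-red gauge and the wooden rest fit the description, and the enlarged top crop confirms both. The green dabs are beside the mould's left channel (the +world-y one) at top (334,242). Next I measure poses.

```bash
cat > m.py <<'E'
from h import *
C={};I={}
for n in("scene","top"):
    I[n]=cv2.imread(f"pics/{n}0.png");C[n]=cloud(n,np.load(f"{n}0.npy"))
def rect(name,n,box,f):
    l,t,r,b=box;P=C[n][t:b,l:r].reshape(-1,3);H=cv2.cvtColor(I[n][t:b,l:r],cv2.COLOR_BGR2HSV).reshape(-1,3).astype(int)
    m=f(P,H)&(P[:,2]>-.02)&(P[:,2]<.3);m2=cv2.morphologyEx((m.reshape(b-t,r-l)*255).astype(np.uint8),cv2.MORPH_OPEN,np.ones((2,2)))
    k,lab,st,_=cv2.connectedComponentsWithStats(m2)
    if k<2: print(name,n,"none");return
    m=lab.ravel()==1+st[1:,4].argmax()
    P=P[m];(c,s,a)=cv2.minAreaRect(P[:,:2].astype(np.float32))
    print(name,n,len(P),"c",np.round(c,4),"s",np.round(s,4),"a",round(a,1),"z",np.percentile(P[:,2],[5,50,95]).round(3))
if __name__=="__main__":
    wood=lambda P,H:(H[:,0]<16)&(H[:,1]>90)
    T={"cradle":((155,215,215,310),(405,320,535,425)),"rest":((225,215,305,280),(335,235,422,350)),"mould":((308,205,392,275),(250,170,360,275)),"tally":((395,225,480,270),(215,115,280,190)),"redgauge":((150,310,210,375),(510,285,600,345)),"teal":((230,290,305,340),(400,190,492,296)),"bulb":((200,140,250,195),(290,350,350,420)),"former":((408,145,446,182),(140,180,190,230)),"paddle":((275,138,355,168),(200,270,270,362))}
    for i,n in enumerate(("top","scene")):
        rect("cradle board",n,T["cradle"][i],lambda P,H:wood(P,H)&(P[:,2]<.025))
        rect("rest all",n,T["rest"][i],lambda P,H:wood(P,H))
        rect("rest board",n,T["rest"][i],lambda P,H:wood(P,H)&(P[:,2]<.02))
        rect("mould top",n,T["mould"][i],lambda P,H:P[:,2]>.05)
        rect("green",n,T["mould"][i],lambda P,H:(H[:,0]>45)&(H[:,0]<80)&(H[:,1]>90))
        rect("tally grip",n,T["tally"][i],lambda P,H:P[:,2]>.03)
        rect("tally orange",n,T["tally"][i],lambda P,H:(H[:,0]>8)&(H[:,0]<28)&(H[:,1]>90))
        rect("tally blue",n,T["tally"][i],lambda P,H:(H[:,0]>100)&(H[:,0]<130)&(H[:,1]>100))
        rect("gauge",n,T["cradle"][i],lambda P,H:P[:,2]>.055)
        for o in("redgauge","teal","bulb","former","paddle"): rect(o,n,T[o][i],lambda P,H:P[:,2]>.01)
E
python3 m.py
```

```text
cradle board top 1147 c [0.4452 0.1769] s [0.4112 0.1903] a 79.7 z [0.002 0.011 0.017]
rest all top 1708 c [0.4969 0.0821] s [0.2418 0.0798] a 74.9 z [0.009 0.046 0.12 ]
rest board top 397 c [0.498  0.0816] s [0.2405 0.0782] a 72.9 z [0.    0.013 0.062]
mould top top 2315 c [ 0.5192 -0.1072] s [0.1042 0.1599] a 8.1 z [0.054 0.076 0.081]
green top 17 c [ 0.4735 -0.0853] s [0.0078 0.0101] a 88.6 z [0.075 0.078 0.08 ]
tally grip top 81 c [ 0.4968 -0.3502] s [0.0304 0.0236] a 83.7 z [0.012 0.052 0.058]
tally orange top 111 c [ 0.5091 -0.2626] s [0.0195 0.0376] a 87.5 z [0.009 0.013 0.017]
tally blue top 85 c [ 0.4884 -0.2503] s [0.4242 0.0378] a 88.4 z [-0.     0.012  0.017]
gauge top 593 c [0.4443 0.1871] s [0.4352 0.1374] a 81.5 z [0.015 0.066 0.077]
redgauge top 670 c [0.3655 0.2043] s [0.0998 0.524 ] a 35.6 z [-0.001  0.03   0.045]
teal top 1790 c [0.3492 0.0672] s [0.1427 0.2991] a 25.1 z [0.009 0.049 0.121]
bulb top 905 c [0.6233 0.0827] s [0.3683 0.0877] a 53.0 z [0.011 0.111 0.125]
former top 608 c [ 0.6096 -0.2048] s [0.0691 0.424 ] a 43.8 z [0.002 0.049 0.063]
paddle top 838 c 
[... 548 characters left out ...]
  ] a 61.6 z [0.025 0.047 0.058]
tally orange scene 159 c [ 0.5133 -0.2565] s [0.0217 0.0392] a 79.7 z [0.003 0.014 0.017]
tally blue scene 80 c [ 0.4833 -0.4446] s [0.0488 0.0224] a 6.9 z [0.011 0.014 0.017]
gauge scene 1424 c [0.6525 0.3927] s [0.602  0.0936] a 11.8 z [0.027 0.068 0.078]
redgauge scene 1360 c [0.559 0.39 ] s [0.7798 0.1165] a 7.7 z [0.003 0.031 0.047]
teal scene 3698 c [0.5436 0.2955] s [0.8709 0.1726] a 38.7 z [0.011 0.049 0.12 ]
bulb scene 2177 c [0.8177 0.317 ] s [0.4302 0.0809] a 46.1 z [0.017 0.111 0.126]
former scene 1054 c [0.8405 0.0657] s [0.8877 0.0685] a 73.0 z [0.011 0.049 0.064]
paddle scene 1677 c [0.8107 0.2028] s [0.6426 0.0707] a 73.2 z [0.012 0.018 0.026]
```

```bash
python3 - <<'E'
s=open('m.py').read()
s=s.replace('C[n]=cloud(n,np.load(f"{n}0.npy"))','d=np.load(f"{n}0.npy");md=cv2.medianBlur(d,5);d=np.where(abs(d-md)<.03,d,0);C[n]=cloud(n,d)')
open('m.py','w').write(s)
E
python3 m.py
```

```text
cradle board top 1140 c [0.4452 0.1769] s [0.4112 0.1903] a 79.7 z [0.002 0.011 0.017]
rest all top 1690 c [0.4967 0.0812] s [0.2399 0.0798] a 74.9 z [0.009 0.046 0.12 ]
rest board top 397 c [0.498  0.0816] s [0.2405 0.0782] a 72.9 z [0.    0.013 0.062]
mould top top 2300 c [ 0.5178 -0.1074] s [0.1012 0.1599] a 8.1 z [0.055 0.076 0.081]
green top 17 c [ 0.4735 -0.0853] s [0.0078 0.0101] a 88.6 z [0.075 0.078 0.08 ]
tally grip top 77 c [ 0.4933 -0.2018] s [0.0238 0.3285] a 1.4 z [0.012 0.052 0.058]
tally orange top 111 c [ 0.5091 -0.2626] s [0.0195 0.0376] a 87.5 z [0.009 0.013 0.017]
tally blue top 85 c [ 0.4884 -0.2503] s [0.4242 0.0378] a 88.4 z [-0.     0.012  0.017]
gauge top 586 c [0.4438 0.184 ] s [0.429  0.1374] a 81.5 z [0.033 0.067 0.077]
redgauge top 668 c [0.3666 0.2027] s [0.0998 0.5202] a 35.6 z [-0.     0.03   0.045]
teal top 1770 c [0.3504 0.0647] s [0.1427 0.2935] a 25.1 z [0.009 0.049 0.122]
bulb top 901 c [0.6232 0.0825] s [0.3678 0.0877] a 53.0 z [0.011 0.111 0.125]
former top 607 c [ 0.6096 -0.2048] s [0.0691 0.424 ] a 43.8 z [0.002 0.049 0.063]
paddle top 838 c [
[... 549 characters left out ...]
] a 61.6 z [0.024 0.047 0.058]
tally orange scene 159 c [ 0.5133 -0.2565] s [0.0217 0.0392] a 79.7 z [0.003 0.014 0.017]
tally blue scene 80 c [ 0.4833 -0.4446] s [0.0488 0.0224] a 6.9 z [0.011 0.014 0.017]
gauge scene 1410 c [0.6538 0.3929] s [0.5994 0.0933] a 11.8 z [0.045 0.068 0.078]
redgauge scene 1354 c [0.5597 0.3901] s [0.7784 0.1165] a 7.7 z [0.003 0.031 0.047]
teal scene 3684 c [0.5439 0.2957] s [0.8702 0.1726] a 38.7 z [0.011 0.049 0.121]
bulb scene 2174 c [0.82   0.3194] s [0.4235 0.0809] a 46.1 z [0.017 0.111 0.126]
former scene 1053 c [0.8405 0.0657] s [0.8877 0.0685] a 73.0 z [0.011 0.049 0.064]
paddle scene 1677 c [0.8107 0.2028] s [0.6426 0.0707] a 73.2 z [0.012 0.018 0.026]
```

```bash
sed -i 's/m=lab.ravel()==1+st\[1:,4\].argmax()/m\&=lab.ravel()==1+st[1:,4].argmax()/' m.py
python3 m.py
```

```text
cradle board top 1014 c [0.4761 0.3383] s [0.0814 0.1869] a 80.2 z [0.007 0.011 0.016]
rest all top 1567 c [0.5089 0.1219] s [0.1548 0.0773] a 74.9 z [0.01  0.046 0.119]
rest board top 319 c [0.5094 0.1218] s [0.1546 0.0768] a 74.7 z [0.009 0.013 0.017]
mould top top 2193 c [ 0.519  -0.1014] s [0.097  0.1484] a 8.1 z [0.058 0.076 0.081]
green top 10 c [ 0.4748 -0.084 ] s [0.0051 0.0076] a 89.0 z [0.077 0.078 0.08 ]
tally grip top 61 c [ 0.4977 -0.3447] s [0.0189 0.0223] a 80.9 z [0.047 0.053 0.058]
tally orange top 89 c [ 0.5104 -0.2614] s [0.017  0.0349] a 88.4 z [0.01  0.013 0.017]
tally blue top 75 c [ 0.4843 -0.4512] s [0.0353 0.0193] a 1.5 z [0.008 0.013 0.017]
gauge top 511 c [0.4722 0.341 ] s [0.0663 0.1283] a 80.8 z [0.058 0.068 0.077]
redgauge top 575 c [0.2667 0.3516] s [0.066 0.154] a 52.1 z [0.02  0.031 0.045]
teal top 1641 c [0.3284 0.1176] s [0.1583 0.0788] a 87.5 z [0.011 0.051 0.121]
bulb top 852 c [0.7103 0.2004] s [0.0722 0.08  ] a 66.9 z [0.08  0.112 0.125]
former top 564 c [ 0.7242 -0.3203] s [0.0635 0.0686] a 43.7 z [0.027 0.049 0.063]
paddle top 755 c [ 0.7494 -
[... 545 characters left out ...]
.0 z [0.031 0.05  0.058]
tally orange scene 134 c [ 0.5136 -0.2573] s [0.0205 0.0386] a 80.4 z [0.007 0.014 0.018]
tally blue scene 57 c [ 0.4867 -0.4465] s [0.0146 0.0381] a 86.4 z [0.011 0.014 0.017]
gauge scene 1280 c [0.4635 0.3546] s [0.0677 0.1533] a 89.7 z [0.058 0.069 0.078]
redgauge scene 1240 c [0.2629 0.3417] s [0.0684 0.1575] a 70.5 z [0.016 0.032 0.047]
teal scene 3541 c [0.3313 0.1214] s [0.1583 0.0813] a 88.7 z [0.013 0.05  0.12 ]
bulb scene 2094 c [0.7155 0.2109] s [0.0735 0.08  ] a 85.9 z [0.029 0.112 0.126]
former scene 1002 c [ 0.7241 -0.3159] s [0.0685 0.0662] a 61.9 z [0.015 0.05  0.063]
paddle scene 1611 c [ 0.7513 -0.019 ] s [0.1816 0.0504] a 84.1 z [0.014 0.018 0.026]
```

```bash
cat > plan.py <<'E'
from h import *
def unit(a): a=np.radians(a);return np.array([np.cos(a),np.sin(a),0])
Z=np.array([0,0,1.]);s2=2**-.5
cr=dict(o=np.array([.478,.340,0]),yaw=-9.9)
re=dict(o=np.array([.517,.140,0]),yaw=-104.9)
mo=dict(o=np.array([.520,-.0995,0]),yaw=8.1)
def axes_rest(): r=unit(re['yaw']);x=(r-Z)*s2;z=(r+Z)*s2;return x,np.cross(z,x),z
E
python3 - <<'E'
from plan import *
from m import C,I,rect
for n,(l,t,r,b) in(("top",(225,215,305,280)),("scene",(335,235,422,350))):
    P=C[n][t:b,l:r].reshape(-1,3);H=cv2.cvtColor(I[n][t:b,l:r],cv2.COLOR_BGR2HSV).reshape(-1,3).astype(int)
    m=(H[:,0]<16)&(H[:,1]>90)&(P[:,2]<.2);P=P[m]
    r=unit(-104.9);y=unit(-14.9);o=np.array([.509,.1219,0]) if n=="top" else np.array([.513,.1258,0])
    X=(P-o)@r;Y=(P-o)@y
    print(n)
    for a in np.arange(-.08,.081,.01):
        k=abs(X-a)<.005
        for lo,hi in((-.04,-.015),(-.012,.012),(.015,.04)):
            kk=k&(Y>lo)&(Y<hi);print((np.percentile(P[kk,2],[10,50,90]).round(3) if kk.sum()>3 else '-'),end=' ')
        print(round(a,3))
x,y,z=axes_rest()
seat=re['o']+.055*Z
for s in(1,-1):
    c=unit(cr['yaw']);g=cr['o']+.0*c
    Q=q(-s*c,s*np.cross(c,-Z),-Z)
    print(s,'pick',arm.solve_ik([.478,.34,.054],Q),arm.solve_ik([.478,.34,.25],Q))
    Q2=q(-s*z,s*y,x)
    print('rest',arm.solve_ik(seat+.062*z,Q2),arm.solve_ik(seat+.062*z-.1*x,Q2))
    Q3=q(s*x,s*y,-z)
    print('cap',arm.solve_ik(seat+.112*z,Q3),arm.solve_ik(seat+.112*z+.1*z,Q3))
    for k in(-82,98): print('mould',arm.solve_ik([.515,-.066,.19],down(np.radians(k))))
E
```

```text
top
[0.009 0.01  0.044] [0.01  0.012 0.015] [0.012 0.014 0.045] -0.08
[0.015 0.064 0.068] [0.01  0.014 0.017] [0.012 0.063 0.066] -0.07
[0.013 0.055 0.062] [0.01  0.013 0.015] [0.014 0.058 0.062] -0.06
[0.013 0.045 0.052] [0.011 0.014 0.017] [0.011 0.048 0.053] -0.05
[0.012 0.04  0.045] [0.015 0.039 0.042] [0.013 0.039 0.044] -0.04
[0.014 0.042 0.05 ] [0.045 0.048 0.052] [0.013 0.034 0.049] -0.03
[0.013 0.043 0.046] [0.041 0.045 0.047] [0.012 0.041 0.047] -0.02
[0.011 0.046 0.053] [0.045 0.049 0.054] [0.013 0.043 0.051] -0.01
[0.014 0.057 0.062] [0.054 0.059 0.063] [0.011 0.057 0.066] -0.0
[0.013 0.066 0.072] [0.068 0.071 0.076] [0.012 0.068 0.075] 0.01
[0.013 0.077 0.086] [0.077 0.079 0.082] [0.012 0.078 0.083] 0.02
[0.012 0.091 0.095] [0.114 0.118 0.124] [0.014 0.089 0.095] 0.03
[0.014 0.1   0.105] [0.104 0.128 0.131] [0.013 0.098 0.104] 0.04
[0.012 0.109 0.116] [0.116 0.122 0.126] [0.013 0.109 0.115] 0.05
[0.01  0.015 0.121] [0.012 0.115 0.122] [0.01  0.015 0.119] 0.06
[0.01  0.013 0.015] [0.01  0.013 0.016] [0.011 0.013 0.016] 0.07
[0.004 0.013 0.017] [0.008 0.013 0.019] [0.004 0
[... 1284 characters left out ...]
87370895 -1.00484425  1.55114709  0.96181047  1.92686536
 -1.33833721] [-0.08563316  0.82306984 -0.91587221  1.35688411  0.87363549  2.03010914
 -1.27110694]Traceback (most recent call last):
  File "<stdin>", line 22, in <module>
  File "h.py", line 26, in q
    m=np.c_[x,y,z];return R.from_matrix(m).as_quat()[[3,0,1,2]]
                          ~~~~~~~~~~~~~^^^
  File "scipy/spatial/transform/_rotation.pyx", line 1143, in scipy.spatial.transform._rotation.Rotation.from_matrix
ValueError: Non-positive determinant (left-handed or null coordinate frame) in rotation matrix 0: [[-0.18182034  0.96637608  0.18182034]
 [-0.68333108 -0.25713279  0.68333108]
 [-0.70710678  0.         -0.70710678]].
```

```bash
cat >> plan.py <<'E'
re['o']=np.array([.5246,.175,0])
def seat(): return re['o']+.055*Z
def Qrest(s,tilt=0): # tilt: extra deg about rest y away from slope normal
    x,y,z=axes_rest();a=np.radians(tilt)
    tz=np.cos(a)*x-np.sin(a)*z; ty=s*y; return q(np.cross(ty,tz),ty,tz),tz
def Qcap(s,tilt=0):
    x,y,z=axes_rest();a=np.radians(tilt)
    tz=-np.cos(a)*z+np.sin(a)*x; ty=s*y; return q(np.cross(ty,tz),ty,tz),tz
E
python3 - <<'E'
from plan import *
x,y,z=axes_rest()
f=lambda v: None if v is None else np.round(v,2)
for s in(1,-1):
    c=unit(cr['yaw'])
    Q=q(-s*c,s*np.cross(c,-Z),-Z)
    print(s,'pick',f(arm.solve_ik([.478,.34,.054],Q)),f(arm.solve_ik([.478,.34,.25],Q)))
    for t in(0,15,25):
        Q2,tz=Qrest(s,t)
        print(t,'rest',[f(arm.solve_ik(seat()+.062*z-k*tz,Q2)) for k in(0,.05,.1)])
    for t in(0,15,30):
        Q3,tz=Qcap(s,t)
        print(t,'cap',[f(arm.solve_ik(seat()+.112*z-k*tz,Q3)) for k in(0,.05,.1)])
    for zz in (.17,.28): print('mould',f(arm.solve_ik([.515,-.066,zz],down(np.radians(-82 if s>0 else 98)))))
E
```

```text
1 pick [ 0.05  0.63 -0.97  1.72  0.58  1.11  0.3 ] [ 0.11  0.43 -1.05  1.51  0.37  1.42  0.44]
0 rest [array([-0.  ,  0.89, -0.95,  1.48,  0.93,  1.94, -1.34]), array([-0.08,  0.87, -0.93,  1.38,  0.9 ,  2.  , -1.31]), array([-0.17,  0.86, -0.87,  1.27,  0.86,  2.05, -1.27])]
15 rest [array([ 0.18,  0.76, -1.04,  1.6 ,  0.85,  1.7 , -1.29]), array([ 0.12,  0.73, -1.03,  1.52,  0.8 ,  1.76, -1.26]), array([ 0.07,  0.71, -1.03,  1.42,  0.78,  1.84, -1.24])]
25 rest [array([ 0.32,  0.68, -1.09,  1.68,  0.77,  1.52, -1.22]), array([ 0.29,  0.64, -1.1 ,  1.61,  0.72,  1.59, -1.2 ]), array([ 0.26,  0.61, -1.11,  1.53,  0.69,  1.67, -1.18])]
0 cap [array([ 0.8 ,  0.28, -0.66,  2.06, -0.79,  0.94,  0.4 ]), array([ 0.86,  0.22, -0.64,  2.03, -0.77,  1.07,  0.4 ]), array([ 0.93,  0.17, -0.62,  1.99, -0.75,  1.19,  0.4 ])]
15 cap [array([ 0.73,  0.21, -0.74,  2.01, -0.47,  0.9 ,  0.03]), array([ 0.77,  0.13, -0.71,  1.97, -0.51,  1.03,  0.07]), array([ 0.81,  0.07, -0.68,  1.93, -0.53,  1.15,  0.09])]
30 cap [array([ 0.68,  0.22, -0.88,  1.93, -0.08,  0.96, -0.39]), array([ 0.72,  0.14, -0.86, 
[... 516 characters left out ...]
  1.82,  1.77]), array([ 0.22,  0.87, -1.25,  1.51,  0.95,  1.88,  1.8 ]), array([ 0.16,  0.84, -1.25,  1.42,  0.92,  1.95,  1.82])]
25 rest [array([ 0.39,  0.79, -1.25,  1.67,  0.88,  1.61,  1.85]), array([ 0.36,  0.73, -1.25,  1.6 ,  0.82,  1.66,  1.88]), array([ 0.32,  0.69, -1.25,  1.52,  0.78,  1.73,  1.91])]
0 cap [array([-0.66,  0.31,  0.95,  2.12, -1.16,  1.23, -2.47]), array([-0.77,  0.31,  1.17,  2.1 , -1.11,  1.35, -2.48]), array([-0.72,  0.21,  1.17,  2.06, -0.99,  1.38, -2.54])]
15 cap [None, None, None]
30 cap [array([ 1.04,  0.46, -1.36,  1.92,  0.26,  0.99,  2.49]), None, None]
mould [ 0.72  0.23 -0.76  1.8   0.17  1.18  1.62]
mould [ 0.72  0.14 -0.74  1.64  0.09  1.4   1.68]
```

Run:
```python
from plan import *
c=unit(cr['yaw'])
Qd=q(-c,np.cross(c,-Z),-Z)
for name,p in(("wrest",[.515,.15,.36]),("wcr",[.46,.34,.33])):
    arm.goto(p,Qd); ca=cal("wrist"); im,d=arm.camera("wrist")
    cv2.imwrite(f"pics/{name}.png",im);np.savez(name,d=d,K=ca[0],k1=ca[1],R=ca[2],t=ca[3])
    print(name,arm.read_t(),"campos",(-ca[3]@ca[2]).round(3),"axis",ca[2][2].round(2))
a=cv2.imread("pics/wrest.png");b=cv2.imread("pics/wcr.png")
cv2.imwrite("pics/w2.png",cv2.resize(np.hstack([a,b]),(800,300)))
```

```text
wrest 3.775 campos [0.438 0.163 0.496] axis [ 0.31 -0.05 -0.95]
wcr 4.6417 campos [0.383 0.353 0.466] axis [ 0.31 -0.05 -0.95]
```

View pics/w2.png

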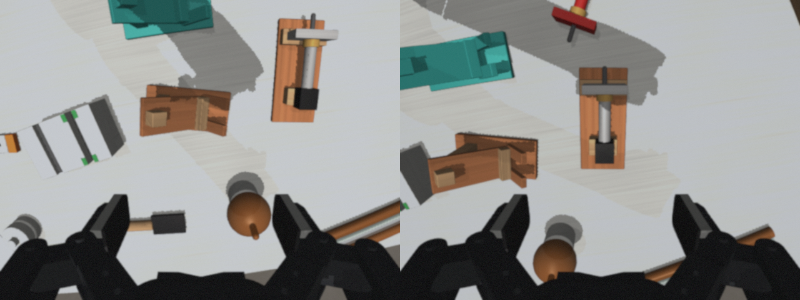

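The wrist views show the rest at (185,110), the mould with its green dabs at (75,135), and the gauge with its black cap at (305,95) on the left. On the right the gauge is at (605,120). Nothing is occluded, so I fit the poses from wrist depth.

```bash
cat > w.py <<'E'
from plan import *
def load(name):
    f=np.load(name+".npz");c=(f["K"],float(f["k1"]),f["R"],f["t"]);d=f["d"];md=cv2.medianBlur(d,5);d=np.where(abs(d-md)<.01,d,0)
    return cv2.imread(f"pics/{name}.png"),cloud("wrist",d,c)
def seg(W,box,f):
    im,P=W;l,t,r,b=box;P=P[t:b,l:r].reshape(-1,3);H=cv2.cvtColor(im[t:b,l:r],cv2.COLOR_BGR2HSV).reshape(-1,3).astype(int)
    m=f(P,H)&(P[:,2]>-.02)&(P[:,2]<.2)
    k,lab,st,_=cv2.connectedComponentsWithStats(cv2.morphologyEx((m.reshape(b-t,r-l)*255).astype(np.uint8),cv2.MORPH_OPEN,np.ones((3,3))))
    return P[m&(lab.ravel()==1+st[1:,4].argmax())]
def pr(n,P):
    c,s,a=cv2.minAreaRect(P[:,:2].astype(np.float32));print(n,len(P),"c",np.round(c,4),"s",np.round(s,4),"a",round(a,1),"z",np.percentile(P[:,2],[5,50,95]).round(4))
wood=lambda P,H:(H[:,0]<18)&(H[:,1]>80)
E
python3 - <<'E'
from w import *
A=load("wrest");B=load("wcr")
for n,W,cb in(("A",A,(425,15,545,205)),("B",B,(275,95,375,280))):
    pr("cradle "+n,seg(W,cb,lambda P,H:wood(P,H)&(P[:,2]<.022)))
    pr("cap "+n,seg(W,cb,lambda P,H:(H[:,2]<70)&(P[:,2]>.064)))
    pr("base "+n,seg(W,cb,lambda P,H:(P[:,2]>.071)&(H[:,2]>80)))
    pr("barrel "+n,seg(W,cb,lambda P,H:(P[:,2]>.055)&(P[:,2]<.069)&(H[:,2]>70)))
for n,W,rb in(("A",A,(215,125,380,230)),("B",B,(40,205,230,310))):
    P=seg(W,rb,wood);pr("rest "+n,P)
    pr("restboard",P[P[:,2]<.02]);
    r=unit(-104.9);y=unit(-14.9);X=(P-[.511,.1238,0])@r;Y=(P-[.511,.1238,0])@y
    k=(X>0)&(X<.055)&(abs(Y)>.014)&(abs(Y)<.03)&(P[:,2]-X>.04)&(P[:,2]-X<.07);print("slope z-X",np.median((P[:,2]-X)[k]),k.sum(),"fit",np.polyfit(X[k],P[k,2],1))
    k=(X>-.075)&(X<-.045)&(abs(Y)>.014)&(P[:,2]+X>-.01)&(P[:,2]>.04);print("ledge z+X",np.median((P[:,2]+X)[k]) if k.any() else 0,k.sum())
pr("mouldtop",seg(A,(15,140,210,290),lambda P,H:P[:,2]>.055))
g=seg(A,(15,140,210,290),lambda P,H:(H[:,0]>40)&(H[:,0]<85)&(H[:,1]>80)&(P[:,2]>.07));pr("green1",g)
im,P=A;H=cv2.cvtColor(im,cv2.COLOR_BGR2HSV).astype(int);m=(H[...,0]>40)&(H[...,0]<80)&(H[...,1]>90)&(P[...,2]>.07)&(P[...,2]<.09);m[:,:15]=0;m[:,210:]=0
pr("green all",P[m])
E
```

```text
cradle A 5846 c [0.4787 0.3374] s [0.0835 0.1884] a 81.1 z [0.0116 0.0133 0.0149]
cap A 961 c [0.5207 0.334 ] s [0.0314 0.0349] a 80.4 z [0.068  0.0712 0.0726]
base A 1048 c [0.4186 0.3524] s [0.0701 0.0146] a 80.3 z [0.0747 0.0772 0.0787]
barrel A 1537 c [0.4647 0.3435] s [0.0286 0.0806] a 81.3 z [0.0572 0.0639 0.0675]
cradle B 5261 c [0.5027 0.3355] s [0.0834 0.1406] a 79.6 z [0.0119 0.0133 0.0147]
cap B 940 c [0.5204 0.3349] s [0.0291 0.0352] a 79.7 z [0.0697 0.0713 0.0726]
base B 1096 c [0.4184 0.3524] s [0.0685 0.0143] a 80.1 z [0.076  0.0774 0.0787]
barrel B 1467 c [0.4653 0.345 ] s [0.026 0.079] a 81.0 z [0.0575 0.0638 0.067 ]
rest A 9689 c [0.5117 0.1231] s [0.1578 0.0785] a 74.5 z [0.0145 0.0582 0.1239]
restboard 2322 c [0.5117 0.1231] s [0.1578 0.0785] a 74.5 z [0.0138 0.0153 0.0169]
slope z-X 0.0599247020266717 1715 fit [0.99312314 0.05997059]
ledge z+X 0.001222572590861084 914
rest B 11674 c [0.509  0.0891] s [0.2391 0.1069] a 86.7 z [0.0143 0.0552 0.1219]
restboard 3263 c [0.5034 0.0883] s [0.2342 0.0859] a 77.8 z [0.0124 0.0152 0.0167]
slope z-X 0.05973242384918215 2059 fit [1.00166586 0.05947122]
ledge z+X 0.0012411181941524366 779
mouldtop 11466 c [ 0.5228 -0.1011] s [0.1004 0.152 ] a 8.1 z [0.0622 0.0788 0.0803]
green1 75 c [ 0.4745 -0.0637] s [0.0084 0.0124] a 88.7 z [0.0783 0.0798 0.0807]
green all 266 c [ 0.5176 -0.0679] s [0.0964 0.0287] a 7.7 z [0.0782 0.0796 0.0808]
```

```bash
cat >> plan.py <<'E'
cr['yaw']=-10.0; gb=np.array([.4185,.3524,.054]) # gauge z=7 on axis
re=dict(o=np.array([.5263,.1763,0]),yaw=-105.2)
ch=np.array([.518,-.0677,.080]); moy=7.9
ZG=.066; TILT=12
def tcp_for(p,tz): return p+.011*tz
def F(): return np.array(arm.read_force())
E
python3 - <<'E'
from plan import *
c=unit(cr['yaw']);gx,gy,gz=-Z,np.cross(c,-Z),c
a=np.radians(TILT);tz=np.cos(a)*gx-np.sin(a)*gz;Q=q(np.cross(gy,tz),gy,tz)
p=tcp_for(gb+(ZG-.007)*c,tz)
arm.gripper_to(.7,60)
arm.goto(p-.10*tz,Q); arm.move_l(p,.12)
print(arm.read_t(),arm.read_eef_pos()-p,F())
arm.gripper_to(0,60);print("grip",arm.read_grip_width(),arm.read_grip_force(),arm.read_t())
arm.move_l(p+[0,0,.12],.15);print(arm.read_grip_width(),F(),arm.read_torque(),arm.read_t())
E
```

```text
6.8 [0.00048552 0.00036926 0.00083345] [-0.15282556  1.00466288 -1.22839067]
grip 0.21716895402483188 58.490391969680786 7.25
0.21485498244300938 [-0.31526476 -0.21292102 -4.8225785 ] [-0.0337727 -0.4258058  0.0172189] 8.2
```

Run:
```python
from plan import *
x,y,z=axes_rest();Q,tz=Qrest(1,TILT)
P=lambda dx,dz: tcp_for(seat()+(ZG+dz)*z-dx*x,tz)
arm.goto(P(.10,.008),Q)
arm.move_l(P(.012,.006),.12)
f0=F();print(arm.read_t(),f0)
dx=.012
while dx>-.004:
    dx-=.002;arm.move_l(P(dx,.006),.05);f=F()-f0
    print("x",round(dx,4),(f@x).round(1),(f@z).round(1))
    if f@x<-4: break
dz=.006
while dz>-.006:
    dz-=.002;arm.move_l(P(dx,dz),.05);f=F()-f0
    print("z",round(dz,4),(f@x).round(1),(f@z).round(1))
    if f@z>5: break
print(arm.read_t())
ca=cal("scene");im,d=arm.camera("scene");cv2.imwrite("pics/rest_s.png",cv2.resize(im[180:350,280:480],None,fx=3,fy=3))
```

```text
10.4833 [ 0.29828081  0.42396276 -3.35262422]
x 0.01 1.1 0.3
x 0.008 1.3 -0.8
x 0.006 0.3 -0.4
x 0.004 1.3 -0.5
x 0.002 1.6 0.2
x 0.0 -2.2 -0.8
x -0.002 -12.7 5.1
z 0.004 -12.0 6.2
12.4833
```

View pics/rest_s.png

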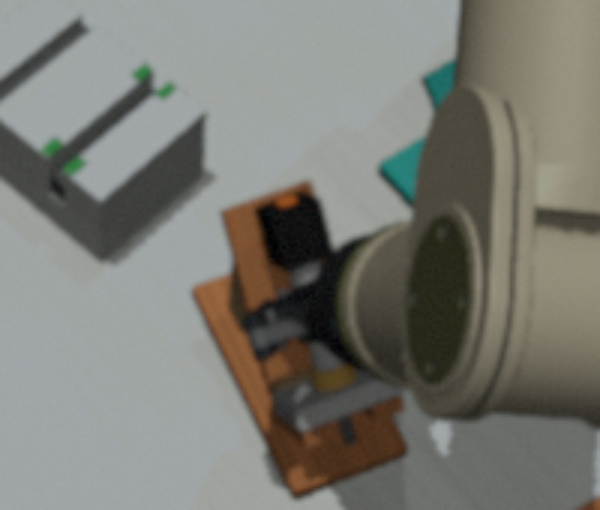

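The gauge lies on the slope with its cap up (285,230) and probe through the ledge gap (345,430). I ease the slope pressure and slide it down to the ledge, then let go.

Run:
```python
from plan import *
x,y,z=axes_rest();Q,tz=Qrest(1,TILT)
P=lambda dx,dz: tcp_for(seat()+(ZG+dz)*z-dx*x,tz)
f0=np.array([.3,.4,-3.4])
dz=.004
arm.move_l(P(.0005,dz),.05);f=F()-f0;print((f@x).round(1),(f@z).round(1))
while dz>-.006:
    dz-=.0015;arm.move_l(P(.0005,dz),.05);f=F()-f0
    print("z",round(dz,4),(f@x).round(1),(f@z).round(1))
    if f@z>6: break
arm.gripper_to(.5);print("after open",F(),arm.read_t())
arm.move_l(P(.12,dz),.2)
h=P(.12,dz)+np.array([0,0,.1])
im,d=arm.camera("scene");cv2.imwrite("pics/rest_s2.png",im);np.save("rest_s2.npy",d)
print(arm.read_t(),arm.read_grip_width())
```

```text
-3.2 0.6
z 0.0025 -2.2 -1.1
z 0.001 -2.8 7.6
after open [-0.32129711  0.14037335 -0.87503417] 13.6417
14.4417 0.49740029343439957
```

Run:
```python
from plan import *
Qv,_=Qcap(1,45)
x,y,z=axes_rest()
arm.goto(seat()+.09*z+[0,0,.2]-0.02*unit(re['yaw']),Qv)
name="wcap";ca=cal("wrist");im,d=arm.camera("wrist")
cv2.imwrite(f"pics/{name}.png",im);np.savez(name,d=d,K=ca[0],k1=ca[1],R=ca[2],t=ca[3]);print(arm.read_t(),arm.find_in("gauge_cap","wrist")[:2],arm.find_in("gauge","wrist")[:2])
```

```text
15.2667 [{'extent': [142.1, 0.0, 333.2, 47.8], 'conf': 0.74}, {'extent': [0.0, 23.2, 109.3, 99.1], 'conf': 0.66}] [{'extent': [0.0, 20.7, 108.9, 95.6], 'conf': 0.93}, {'extent': [285.5, 119.6, 360.7, 272.8], 'conf': 0.6}]
```

View pics/wcap.png

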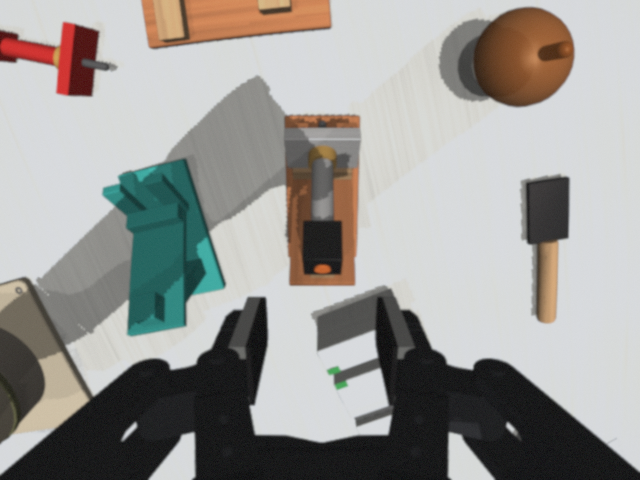

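The gauge lies straight in the rest: base at (322,145), cap at (322,240), stem end at (322,268). I measure the cap and then grasp it along its axis.

Run:
```python
from w import *
W=load("wcap");x,y,z=axes_rest()
loc=lambda P:np.c_[(P-seat())@x,(P-seat())@y,(P-seat())@z]
P=loc(seg(W,(295,215,350,280),lambda P,H:(H[:,2]<70)&(P[:,2]>.08)));print("cap",len(P),np.percentile(P,[3,50,97],axis=0).round(4))
k=P[:,2]>.12;print(np.median(P[k],axis=0).round(4))
P=loc(seg(W,(280,120,365,170),lambda P,H:(H[:,1]<60)&(P[:,2]>.03)));print("base",np.percentile(P,[3,50,97],axis=0).round(4))
Q,tz=Qcap(1,0)
for k in (.16,.05,0): print(k,arm.solve_ik(tcp_for(seat()+.112*z,tz)+k*z,Q))
```

```text
cap 1851 [[-0.0182 -0.0142  0.097 ]
 [-0.0168  0.0004  0.1177]
 [ 0.0052  0.0146  0.1311]]
[-0.0163  0.0004  0.1292]
base [[-0.0236 -0.0323  0.0019]
 [-0.0172  0.0005  0.0147]
 [ 0.0173  0.0335  0.0161]]
0.16 [ 0.77162138  0.11064688 -0.37928001  1.9485331  -0.76907949  1.30869399
  0.42032445]
0.05 [ 0.63541104  0.19570411 -0.41922741  2.04625988 -0.8362724   1.06242374
  0.43936387]
0 [ 0.59873406  0.25993293 -0.46757596  2.06996123 -0.86356021  0.94327267
  0.44981273]
```

```bash
cat >> plan.py <<'E'
GC=.113
def T(h): return ch+Z*(h+GC-.011)
QM=down(np.radians(moy-90))
E
python3 - <<'E'
from plan import *
x,y,z=axes_rest();Q,tz=Qcap(1,0)
p=tcp_for(seat()+GC*z+.0004*y,tz)
arm.gripper_to(.65,90)
arm.goto(p+.10*z,Q);arm.move_l(p,.12);print(arm.read_t(),arm.read_eef_pos()-p,F())
arm.gripper_to(0,90);print(arm.read_grip_width(),arm.read_grip_force(),F())
arm.move_l(p+.12*Z-.01*unit(re['yaw']),.15);print(arm.read_grip_width(),F(),arm.read_t())
arm.goto(T(.10),QM);print(arm.read_t(),arm.read_grip_width())
arm.move_l(T(.045),.15);print(F(),arm.read_torque(),arm.read_t())
im,d=arm.camera("scene");np.save("hang.npy",d);cv2.imwrite("pics/hang0.png",im);cv2.imwrite("pics/hang.png",cv2.resize(im[100:300,220:400],None,fx=3,fy=3))
E
```

```text
17.6667 [ 0.00034548 -0.00037271  0.00043454] [-1.08603534 -0.29885809 -0.34982347]
0.3649090233418516 88.8151502609253 [-4.41680134 -4.0715044   6.65044035]
0.3659078779548598 [ 0.33200904  0.62123681 -4.67206219] 18.95
20.45 0.3598259877463415
[ 0.89323236  0.49469082 -3.46856799] [-0.02129984  0.00148405  0.00954175] 20.9667
```

View pics/hang.png

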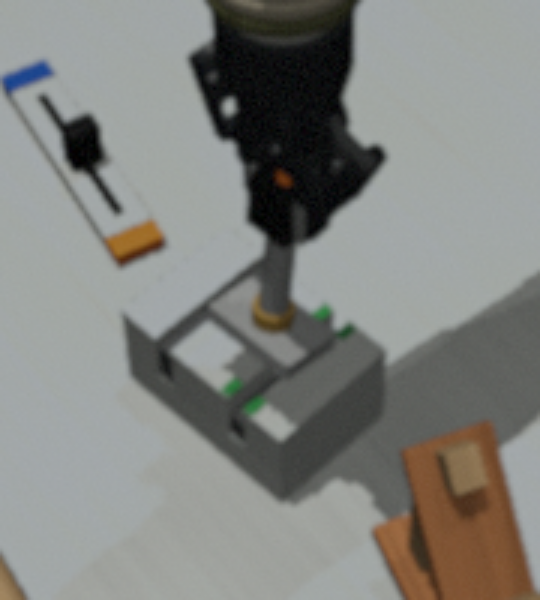

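The base bar hangs across the green-marked channel, with dabs at (232,387), (255,403), (322,313) and (345,330). I lower it while watching force.

Run:
```python
from plan import *
f0=F();arm.move_l(T(.032),.1)
h=.032
while h>-.006:
    h-=.002;arm.move_l(T(h),.04);f=F()-f0;print(round(h,4),f.round(1),(arm.read_eef_pos()-T(0))[2].round(4))
    if f[2]>30 or(h>.0225 and f[2]>9): break
print(arm.read_t(),arm.read_torque(),arm.read_grip_width())
```

```text
0.03 [-0.   0.5  1. ] 0.0302
0.028 [-0.1  1.6  0.4] 0.0279
0.026 [ 1.   0.9 -0. ] 0.0258
0.024 [-0.9  0.3  0.2] 0.0238
0.022 [-0.   1.  -0.4] 0.0218
0.02 [ 0.1  0.7 -0.2] 0.0199
0.018 [0.3 0.3 0.2] 0.0179
0.016 [ 0.2  0.3 -0.1] 0.0158
0.014 [-0.7  0.2 -0.7] 0.0139
0.012 [0.1 0.2 0.1] 0.0119
0.01 [ 0.2  0.  -0.4] 0.0098
0.008 [-0.2  0.3 -0.1] 0.0078
0.006 [-0.   1.2  0.1] 0.0058
0.004 [-0.5  0.9  5.1] 0.0044
0.002 [-2.4  0.2 10. ] 0.0028
-0.0 [-2.4  0.7 11.6] 0.0011
-0.002 [-3.1  1.1 21.8] 0.0008
-0.004 [-4.4  4.3 34.4] 0.0005
25.8 [ 0.62816837  1.03735275 -0.11862319] 0.36065312954483614
```

Run:
```python
from plan import *
arm.move_l(T(0.0005),.04);print(F())
arm.gripper_to(.6);arm.move_l(T(.09),.2);print(arm.read_t(),F())
p=T(.075)-Z*0
im,d=arm.camera("scene");cv2.imwrite("pics/st0.png",im);np.save("st0.npy",d)
ca=cal("wrist");im2,d2=arm.camera("wrist");cv2.imwrite("pics/wst.png",im2);np.savez("wst",d=d2,K=ca[0],k1=ca[1],R=ca[2],t=ca[3])
a=cv2.resize(im[120:270,230:380],(400,400),interpolation=cv2.INTER_CUBIC)
cv2.imwrite("pics/st.png",np.hstack([a,cv2.resize(im2[:,80:560],(400,400))]))
```

```text
[-0.07219994  0.93009541  9.40560114]
27.0 [ 0.54327674 -0.73912915 -0.4572401 ]
```

View pics/st.png

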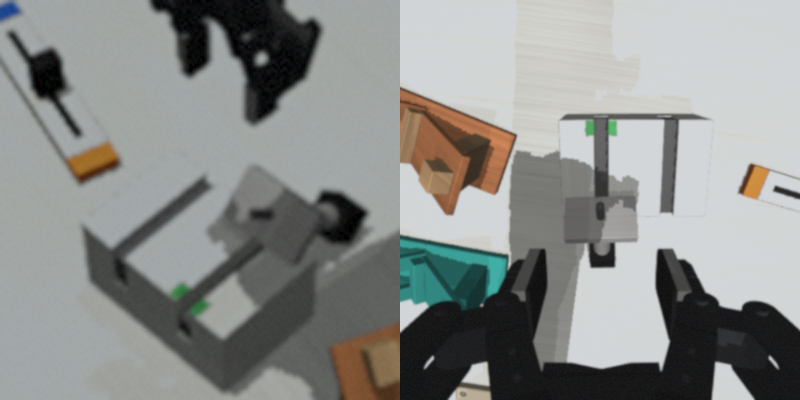

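The left part shows the gauge toppled after release: its base underside faces up at (285,215) and the cap hangs over the mould's near edge at (340,215). I measure its pose so I can pick it up again.

Run:
```python
from w import *
A=load("wst")
d=np.load("st0.npy");md=cv2.medianBlur(d,5);d=np.where(abs(d-md)<.01,d,0)
S=(cv2.imread("pics/st0.png"),cloud("scene",d))
X,Y=unit(moy),unit(moy+90)
loc=lambda P:np.c_[(P-ch)@X,(P-ch)@Y,P[:,2]]
# wrist crop px->full: u=80+(cx-400)*1.2, v=cy*1.2 ; scene: u=230+cx*.375
for n,W,bb,cb in(("w",A,(270,225,375,300),(300,285,345,325)),("s",S,(310,178,350,220),(345,188,372,215))):
    P=loc(seg(W,bb,lambda P,H:(P[:,2]>.084)))
    print(n,"base",len(P));print(np.percentile(P,[2,50,98],axis=0).round(4))
    k=np.ones(len(P),bool)
    for _ in range(6):
        c=P[k].mean(0);u,s,v=np.linalg.svd(P[k]-c,full_matrices=False);r=(P-c)@v[2];k=abs(r)<.003
    print("plane n",v[2].round(3),"c",c.round(4),k.sum(),"median",np.median(P[k],0).round(4)); 
    q2=P[k];
    e=np.c_[(q2-c)@v[0],(q2-c)@v[1]];print("rect",cv2.minAreaRect(e.astype(np.float32)),v[0].round(2),v[1].round(2))
    k2=abs(r)>.005;print("off-plane",k2.sum(),np.percentile(P[k2],[5,50,95],axis=0).round(3) if k2.any() else '')
    P=loc(seg(W,cb,lambda P,H:(H[:,2]<75)&(P[:,2]>-.02)))
    print(n,"dark",len(P),np.percentile(P,[3,50,97],axis=0).round(4))
```

```text
w base 4778
[[-0.0623 -0.0328  0.0896]
 [-0.042   0.0003  0.1082]
 [-0.0239  0.0341  0.1217]]
plane n [0.703 0.016 0.711] c [-0.0407  0.0007  0.1055] 4220 median [-0.0413  0.0003  0.1063]
rect ((-4.4811517000198364e-05, 0.001470142975449562), (0.07021408528089523, 0.044527579098939896), 0.207535982131958) [-0.03  1.    0.  ] [ 0.71  0.02 -0.7 ]
off-plane 471 [[-0.064 -0.028  0.111]
 [-0.06   0.001  0.115]
 [-0.02   0.028  0.125]]
w dark 551 [[-0.1359 -0.0146  0.0307]
 [-0.1157 -0.0005  0.0433]
 [-0.1035  0.0135  0.0489]]
s base 786
[[-0.0627 -0.0309  0.088 ]
 [-0.0432  0.006   0.1055]
 [-0.0263  0.0375  0.1201]]
plane n [0.713 0.014 0.701] c [-0.042   0.0037  0.1036] 587 median [-0.0422  0.005   0.104 ]
rect ((0.0010096095502376556, 5.161575973033905e-05), (0.04474959522485733, 0.07179462164640427), 88.9525375366211) [ 0.01 -1.    0.01] [-0.7   0.    0.71]
off-plane 90 [[-0.065 -0.021  0.09 ]
 [-0.049  0.008  0.111]
 [-0.025  0.038  0.121]]
s dark 257 [[-0.1324 -0.0098  0.0129]
 [-0.1144  0.0149  0.0393]
 [-0.0496  0.0374  0.1139]]
```

```bash
cat > lean.py <<'E'
from w import *
X,Y=unit(moy),unit(moy+90)
def lean(imf,d,box,zlo,zhi):
    "fit the base-top plane and the barrel line seen by the scene camera; mould axes"
    md=cv2.medianBlur(d,5);d=np.where(abs(d-md)<.01,d,0);C=cloud("scene",d)
    l,t,r,b=box;P=C[t:b,l:r].reshape(-1,3);P=np.c_[(P-ch)@X,(P-ch)@Y,P[:,2]]
    P=P[(P[:,2]>zlo)&(P[:,2]<zhi)&(abs(P[:,0])<.05)&(abs(P[:,1])<.05)]
    k=(np.hypot(P[:,0],P[:,1])>.017)
    for _ in range(8):
        c=P[k].mean(0);v=np.linalg.svd(P[k]-c,full_matrices=False)[2][2];k=(abs((P-c)@v)<.002)&(np.hypot(P[:,0],P[:,1])>.014)
    v*=np.sign(v[2]);print("plane n",k.sum(),v.round(3),"c",c.round(4),"lean x deg",np.degrees(np.arctan2(v[0],v[2])).round(1),"y",np.degrees(np.arctan2(v[1],v[2])).round(1))
    return v,c
E
python3 - <<'E'
from lean import *
lean(None,np.load("hang.npy"),(280,175,345,235),.115,.165)
Xw=X
gz=-(X+Z)*s2; gx=(X-Z)*s2; gy=-Y
u=ch*[1,1,0]+(-.0412)*X+.0005*Y+.106*Z
f=lambda v: None if v is None else np.round(v,2)
x,y,z=axes_rest()
for t in(-30,-15,0,12):
    a=np.radians(t);tz=np.cos(a)*gx-np.sin(a)*gz;Q=q(np.cross(gy,tz),gy,tz)
    Q2,tz2=Qrest(1,t)
    print(t,[f(arm.solve_ik(u+.066*gz+.011*tz-k*tz,Q)) for k in(0,.1)],[f(arm.solve_ik(seat()+.066*z+.011*tz2-k*x,Q2)) for k in(0,.07)])
E
```

```text
plane n 357 [-0.157 -0.033  0.987] c [0.0201 0.0088 0.1409] lean x deg -9.0 y -1.9
-30 [array([ 0.78,  0.03, -0.65,  2.3 , -0.1 ,  0.57, -1.22]), array([ 0.79, -0.23, -0.57,  2.25, -0.28,  0.85, -1.05])] [array([-0.65,  0.97, -0.06,  1.33,  0.69,  2.02, -1.1 ]), array([-0.92,  1.  ,  0.34,  1.22,  0.5 ,  2.02, -0.88])]
-15 [None, None] [array([-0.23,  0.93, -0.66,  1.4 ,  0.89,  2.04, -1.29]), array([-0.54,  0.84, -0.26,  1.28,  0.68,  2.01, -1.11])]
0 [None, None] [array([-0.04,  0.83, -0.84,  1.5 ,  0.87,  1.87, -1.31]), array([-0.11,  0.85, -0.88,  1.36,  0.87,  2.  , -1.29])]
12 [None, None] [array([ 0.05,  0.7 , -0.85,  1.59,  0.77,  1.66, -1.24]), array([-0.01,  0.72, -0.89,  1.45,  0.76,  1.79, -1.25])]
```

```bash
cat > rec.py <<'E'
from lean import *
gz=-(X+Z)*s2; gx=(X-Z)*s2; gy=-Y
u=ch*[1,1,0]+(-.0412)*X+.0005*Y+.106*Z
def Qpick(s,t):
    a=np.radians(t);tz=np.cos(a)*gx-np.sin(a)*gz;return q(np.cross(s*gy,tz),s*gy,tz),tz
cc=unit(-10.0);ccy=np.cross(cc,-Z)
def Qcrad(s,t):
    a=np.radians(t);tz=-np.cos(a)*Z-np.sin(a)*cc;return q(np.cross(s*ccy,tz),s*ccy,tz),tz
def Qccap(s,g):  # tool = -gauge z turned by g towards down
    a=np.radians(g);tz=-np.cos(a)*cc-np.sin(a)*Z;return q(np.cross(s*ccy,tz),s*ccy,tz),tz
def Qup(s,g,yaw): # upright; gauge y at yaw, gauge x=y x z ; same grasp as Qccap
    gyy=unit(yaw);gxx=np.cross(gyy,Z);a=np.radians(g);tz=-np.cos(a)*Z+np.sin(a)*gxx;return q(np.cross(s*gyy,tz),s*gyy,tz),tz
E
python3 - <<'E'
from rec import *
f=lambda v: None if v is None else np.round(v,2)
x,y,z=axes_rest();q0=arm.read_qpos()
for s in(1,-1):
  for t in(-40,-35,-30,-25,-20):
    Q,tz=Qpick(s,t);Q2,tz2=Qrest(s,t);Q3,tz3=Qcrad(s,t)
    print(s,t,[[f(arm.solve_ik(u+zg*gz+.011*tz-k*tz,Q)) is not None for k in(0,.04,.08)] for zg in(.05,.066,.08)],
     'rest',[f(arm.solve_ik(seat()+.066*z+.011*tz2-k*x,Q2)) for k in(0,.07)],'crad',f(arm.solve_ik(gb+.059*cc+.011*tz3,Q3)))
  for g in(30,40,50):
    Q,tz=Qccap(s,g);print('ccap',s,g,f(arm.solve_ik(gb+.106*cc+.011*tz,Q)),f(arm.solve_ik(gb+.106*cc-.08*tz,Q)))
    for yw in(moy+90,moy-90):
        Q,tz=Qup(s,g,yw);print('   up',yw,f(arm.solve_ik(ch+.113*Z+.011*tz,Q)),f(arm.solve_ik(ch+.19*Z+.011*tz,Q)))
E
```

```text
1 -40 [[True, True, True], [True, True, True], [True, True, True]] rest [array([-0.91,  1.1 ,  0.34,  1.29,  0.55,  2.  , -0.93]), array([-1.13,  1.21,  0.74,  1.19,  0.34,  2.01, -0.66])] crad [-0.08  0.66 -1.12  2.06  1.5   1.21 -0.6 ]
1 -35 [[True, True, True], [True, True, True], [True, True, True]] rest [array([-0.78,  1.03,  0.14,  1.31,  0.62,  2.01, -1.02]), array([-1.03,  1.09,  0.54,  1.2 ,  0.42,  2.02, -0.77])] crad [-0.06  0.6  -1.09  2.03  1.37  1.12 -0.5 ]
1 -30 [[True, True, True], [True, True, True], [True, True, True]] rest [array([-0.65,  0.97, -0.06,  1.33,  0.69,  2.02, -1.1 ]), array([-0.92,  1.  ,  0.34,  1.22,  0.5 ,  2.02, -0.88])] crad [-0.04  0.58 -1.07  2.    1.24  1.05 -0.38]
1 -25 [[True, True, True], [True, True, True], [True, True, True]] rest [array([-0.51,  0.94, -0.26,  1.35,  0.76,  2.03, -1.17]), array([-0.8 ,  0.93,  0.14,  1.23,  0.56,  2.02, -0.97])] crad [-0.02  0.57 -1.05  1.96  1.12  1.02 -0.26]
1 -20 [[True, True, True], [False, False, False], [False, False, False]] rest [array([-0.37,  0.92, -0.46,  1.37,  0.82,  2.03, -1.24]), array([-0.6
[... 2146 characters left out ...]
2 -0.14 -0.55  2.18 -0.39  0.61 -1.01] [ 0.75 -0.23 -0.54  2.07 -0.4   0.8  -1.03]
   up -82.1 [ 0.62  0.71 -0.95  1.38  0.47  1.85  1.36] [ 0.61  0.65 -0.96  1.29  0.43  1.98  1.39]
ccap -1 40 [-0.06  1.16 -0.78  0.99  0.08  1.82 -2.44] [-0.13  1.22 -0.75  0.66  0.08  2.05 -2.42]
   up 97.9 [ 0.55 -0.2  -0.36  2.31 -0.7   0.43 -0.69] [ 0.63 -0.3  -0.39  2.21 -0.61  0.62 -0.82]
   up -82.1 [ 0.42  0.75 -0.7   1.27  0.38  1.98  1.43] [ 0.16  0.6  -0.26  1.21  0.18  2.05  1.62]
ccap -1 50 [-0.04  1.05 -0.78  1.12  0.15  1.67 -2.45] [-0.08  1.07 -0.77  0.88  0.15  1.87 -2.43]
   up 97.9 None [ 0.4  -0.36 -0.17  2.35 -0.86  0.44 -0.55]
   up -82.1 [-0.1   0.76  0.14  1.2   0.05  2.05  1.76] None
```

```bash
cat >> rec.py <<'E'
T2=-25;ZP=.070
QP,tzP=Qpick(1,T2);pP=u+ZP*gz+.011*tzP
xr,yr,zr=axes_rest();QR,tzR=Qrest(1,T2)
PR=lambda dx,dz: seat()+(ZP+dz)*zr-dx*xr+.011*tzR
E
python3 - <<'E'
from rec import *
from scipy.spatial.transform import Slerp
f=lambda v: None if v is None else np.round(v,2)
xyzw=lambda Q:np.roll(Q,-1)
S=Slerp([0,1],R.from_quat([xyzw(QP),xyzw(QR)]));wx=lambda a:np.roll(S(a).as_quat(),1)
for a in(.4,.5,.6):
  for z in(.3,.36,.4): print(a,z,f(arm.solve_ik([.47,.06,z],wx(a))))
for k in(.03,.045,.06):
  for dz in(0,.05,.1): print(k,dz,f(arm.solve_ik(PR(k,.004)+dz*Z,QR)))
arm.gripper_to(.55,80)
arm.goto(pP-.09*tzP+[0,0,.03],QP);arm.move_l(pP,.12);print(arm.read_t(),F())
arm.gripper_to(0,80);print(arm.read_grip_width(),arm.read_t(),F())
arm.move_l(pP+.16*Z-.03*X,.2);print(arm.read_grip_width(),arm.read_t(),F(),arm.read_qpos().round(2) if hasattr(arm.read_qpos(),'round') else arm.read_qpos())
E
```

```text
0.4 0.3 [ 0.32  0.18 -0.82  1.62  0.38  1.66 -1.54]
0.4 0.36 [ 0.32  0.16 -0.82  1.51  0.37  1.77 -1.5 ]
0.4 0.4 [ 0.32  0.16 -0.83  1.43  0.38  1.85 -1.47]
0.5 0.3 [ 0.24  0.3  -0.84  1.55  0.5   1.81 -1.52]
0.5 0.36 [ 0.24  0.27 -0.85  1.45  0.49  1.91 -1.47]
0.5 0.4 [ 0.23  0.26 -0.85  1.38  0.5   1.99 -1.44]
0.6 0.3 [ 0.17  0.4  -0.87  1.51  0.6   1.95 -1.48]
0.6 0.36 [ 0.15  0.36 -0.84  1.41  0.6   2.04 -1.41]
0.6 0.4 [-0.13  0.28 -0.47  1.36  0.51  2.06 -1.29]
0.03 0 [-0.65  0.9  -0.06  1.32  0.66  2.01 -1.07]
0.03 0.05 [-0.78  0.84  0.14  1.33  0.59  2.   -0.96]
0.03 0.1 [-0.91  0.8   0.34  1.32  0.53  2.01 -0.83]
0.045 0 [-0.66  0.9  -0.06  1.29  0.66  2.03 -1.06]
0.045 0.05 [-0.79  0.84  0.14  1.3   0.59  2.03 -0.94]
0.045 0.1 [-0.91  0.8   0.34  1.29  0.54  2.04 -0.82]
0.06 0 [-0.8   0.91  0.14  1.27  0.56  2.   -0.97]
0.06 0.05 [-0.92  0.87  0.34  1.27  0.5   2.   -0.85]
0.06 0.1 [-1.03  0.85  0.54  1.26  0.45  2.01 -0.72]
29.2 [ 0.38205336 -0.45694304 -0.36695538]
0.2091363606027612 29.575 [-3.73429721  1.89643121  8.36655366]
0.20233207806914527 30.5417 [-0.05526821 -0.0877167  -4.40450278] [ 0.8  -0.38 -0.49  2.24 -0.4   0.95 -0.93]
```

Run:
```python
from rec import *
from scipy.spatial.transform import Slerp
xyzw=lambda Q:np.roll(Q,-1)
S=Slerp([0,1],R.from_quat([xyzw(QP),xyzw(QR)]));wx=lambda a:np.roll(S(a).as_quat(),1)
arm.goto([.47,.06,.36],wx(.5))
arm.goto(PR(.03,.005)+.06*Z,QR);print(arm.read_t(),arm.read_grip_width())
arm.move_l(PR(.03,.005),.15)
arm.move_l(PR(.006,.005),.1);f0=F();print(arm.read_t(),f0)
dx=.006
while dx>-.006:
    dx-=.002;arm.move_l(PR(dx,.005),.06);f=F()-f0;print("x",round(dx,4),(f@xr).round(1),(f@zr).round(1))
    if f@xr<-5: break
dz=.005
while dz>-.006:
    dz-=.002;arm.move_l(PR(dx+.001,dz),.06);f=F()-f0;print("z",round(dz,4),(f@xr).round(1),(f@zr).round(1))
    if f@zr>6: break
im,d=arm.camera("scene");cv2.imwrite("pics/r2.png",im);np.save("r2.npy",d)
print(arm.read_t(),arm.read_torque())
cv2.imwrite("pics/r2c.png",cv2.resize(im[210:360,310:460],None,fx=3,fy=3))
```

```text
33.075 0.20502904230842034
34.0167 [-2.30205369e-01 -1.20426504e-03 -3.74917981e+00]
x 0.004 0.7 -0.7
x 0.002 -7.7 -0.0
z 0.003 -6.0 -2.4
z 0.001 -8.6 2.1
z -0.001 -9.1 3.5
z -0.003 -10.1 8.2
35.5667 [-0.53664012 -0.0128792  -0.13861364]
```

View pics/r2c.png

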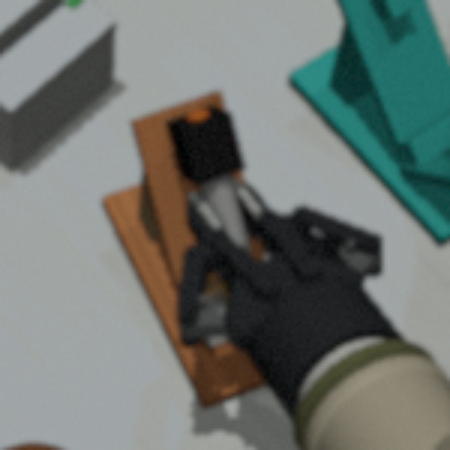

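The gauge is seated in the rest with its cap at (207,140) on the pad. I release, retreat and check it from above.

Run:
```python
from rec import *
from w import *
arm.gripper_to(.5);print(arm.read_t(),F())
arm.move_l(PR(.06,-.003),.25)
Qv,_=Qcap(1,45)
arm.goto(seat()+.09*zr+.2*Z-.02*unit(re['yaw']),Qv)
name="wcap2";ca=cal("wrist");im,d=arm.camera("wrist")
cv2.imwrite(f"pics/{name}.png",im);np.savez(name,d=d,K=ca[0],k1=ca[1],R=ca[2],t=ca[3]);print(arm.read_t())
W=load(name)
loc=lambda P:np.c_[(P-seat())@xr,(P-seat())@yr,(P-seat())@zr]
P=loc(seg(W,(295,215,350,280),lambda P,H:(H[:,2]<70)&(P[:,2]>.08)));print("cap",len(P),np.percentile(P,[3,50,97],axis=0).round(4))
P=loc(seg(W,(280,120,365,170),lambda P,H:(H[:,1]<60)&(P[:,2]>.03)));print("base",np.percentile(P,[3,50,97],axis=0).round(4))
```

```text
35.9333 [-0.31837319 -0.46790438 -0.26278209]
37.4417
cap 1861 [[-1.820e-02 -1.430e-02  9.690e-02]
 [-1.680e-02 -1.000e-04  1.177e-01]
 [ 5.700e-03  1.450e-02  1.312e-01]]
base [[-0.0236 -0.0323  0.0024]
 [-0.0168  0.0008  0.0147]
 [ 0.0173  0.0334  0.0161]]
```

Run:
```python
from lean import *
x,y,z=axes_rest();Q,tz=Qcap(1,0)
p=tcp_for(seat()+GC*z+.0002*y,tz)
arm.gripper_to(.6,115)
arm.goto(p+.07*z,Q);arm.move_l(p,.12)
arm.gripper_to(0,115);print(arm.read_t(),arm.read_grip_width(),F())
arm.move_l(p+.03*z,.12)
arm.move_l(p+.03*z+.09*Z,.2)
arm.goto(T(.09),QM);arm.move_l(T(.045),.15);print(arm.read_t(),F())
for i in range(1):
    im,d=arm.camera("scene");np.save("hang2.npy",d);cv2.imwrite("pics/hang2.png",im)
lean(None,d,(280,175,345,235),.115,.165)
ca=cal("scene");print(proj("scene",ch+[0,0,.052],ca),proj("scene",ch+[0,0,.1],ca))
```

```text
39.7917 0.3610457407870281 [-3.96984692 -3.51036563  5.46302597]
42.7583 [ 0.86722358 -1.05225884 -4.18845702]
plane n 367 [-0.194 -0.013  0.981] c [0.0263 0.0074 0.1417] lean x deg -11.2 y -0.7
[[314.82114142 202.80094153]] [[314.56926694 186.85177212]]
```

```bash
cat >> lean.py <<'E'
def tilted(deg):
    r=R.from_rotvec(np.radians(deg)*Y);Q=np.roll((r*R.from_quat(np.roll(QM,-1))).as_quat(),1);tz=r.apply(-Z)
    return Q,tz,lambda h: ch+Z*(h+GC)+.011*tz
E
python3 - <<'E'
from lean import *
Q,tz,TT=tilted(11.2)
arm.move_l(TT(.045),.1,attitude=Q);print(arm.read_t())
im,d=arm.camera("scene");np.save("hang3.npy",d);cv2.imwrite("pics/hang3.png",im)
lean(None,d,(280,175,345,235),.115,.165)
E
```

```text
43.15
plane n 395 [-0.022  0.003  1.   ] c [0.0076 0.0079 0.1381] lean x deg -1.2 y 0.1
```

Run:
```python
from lean import *
Q,tz,TT=tilted(12)
f0=F();arm.move_l(TT(.022),.1,attitude=Q);print(F()-f0)
h=.022
while h>-.006:
    h-=.0025;arm.move_l(TT(h),.06);f=F()-f0;print(round(h,4),f.round(1),(arm.read_eef_pos()-TT(0))[2].round(4))
    if f[2]>26: break
print(arm.read_t(),arm.read_torque())
im,d=arm.camera("scene");np.save("p3.npy",d);cv2.imwrite("pics/p3.png",im)
lean(None,d,(285,185,345,245),.086,.115)
```

```text
[-0.75342875 -0.94128348 -0.60791196]
0.0195 [ 0.8 -0.1 -0.5] 0.0196
0.017 [ 0.2 -0.9 -0.7] 0.0169
0.0145 [ 0.7 -0.6 -0.2] 0.0143
0.012 [-1.1 -0.3 -1.4] 0.0118
0.0095 [-0.1  0.5 -0.6] 0.0093
0.007 [-0.5 -1.3  0.4] 0.0071
0.0045 [-0.3 -0.4  7.9] 0.0052
0.002 [-0.2 -1.3 10. ] 0.0028
-0.0005 [-1.5 -0.7  9.6] 0.0003
-0.003 [-3.4  0.6 23.3] -0.0007
-0.0055 [-6.8  2.9 40.4] -0.0008
46.3333 [ 0.26236727  2.56944617 -0.38516309]
plane n 347 [-0.008 -0.022  1.   ] c [0.0053 0.0083 0.092 ] lean x deg -0.5 y -1.3
```

Run:
```python
from lean import *
Q,tz,TT=tilted(12)
arm.move_l(TT(-.0012),.06);print(F(),arm.read_torque())
arm.gripper_to(.48);print(F(),arm.read_t())
im,d=arm.camera("scene");lean(None,d,(285,185,345,245),.086,.125)
arm.move_l(TT(.0)-.06*tz,.15);print(arm.read_t())
im,d=arm.camera("scene");np.save("p4.npy",d);cv2.imwrite("pics/p4.png",im)
lean(None,d,(285,185,345,245),.086,.125)
cv2.imwrite("pics/p4c.png",cv2.resize(im[130:240,260:380],None,fx=5,fy=5,interpolation=cv2.INTER_CUBIC))
```

```text
[0.288943   0.23980908 9.00764827] [0.21007701 0.1259829  0.00343845]
[ 0.06682469 -0.45774754 -0.35350168] 46.9
plane n 320 [-0.003 -0.041  0.999] c [0.003  0.0083 0.093 ] lean x deg -0.2 y -2.4
47.5083
plane n 329 [ 0.    -0.053  0.999] c [0.0035 0.0073 0.0932] lean x deg 0.0 y -3.1
```

View pics/p4c.png

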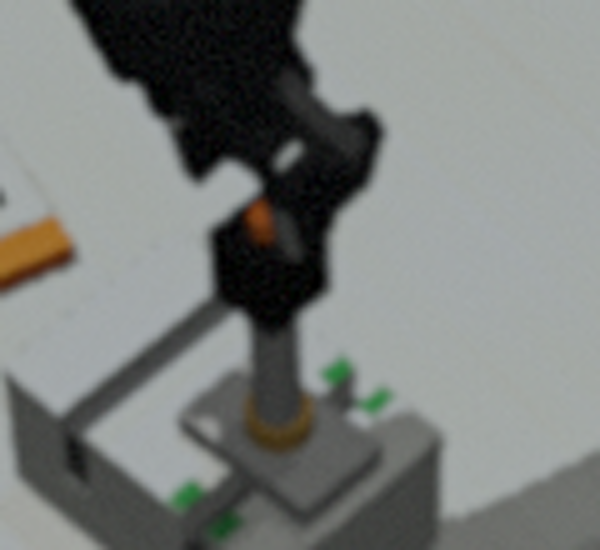

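It stands across the green channel, with the base at (280,440) and the cap at (270,260). Only orange shows at (262,222). There may be a slight lean along y, so I locate the cap top and do the second push.

Run:
```python
from lean import *
arm.goto(ch+.21*Z-.03*X,QM) if False else arm.move_l(ch+[0,0,.20]-.01*X,.3,attitude=QM)
arm.gripper_to(.22)
print(arm.read_t())
name="wtop";ca=cal("wrist");im,d=arm.camera("wrist");cv2.imwrite(f"pics/{name}.png",im);np.savez(name,d=d,K=ca[0],k1=ca[1],R=ca[2],t=ca[3])
C=cloud("wrist",d,ca);H=cv2.cvtColor(im,cv2.COLOR_BGR2HSV).astype(int)
L=np.stack([(C-ch)@X,(C-ch)@Y,C[...,2]],-1)
near=(abs(L[...,0])<.04)&(abs(L[...,1])<.04)
def st(n,m):
    P=L[m];print(n,len(P));print(np.percentile(P,[5,50,95],axis=0).round(4)) if len(P) else 0
st("cap",near&(L[...,2]>.198)&(L[...,2]<.214)&(H[...,2]<80))
st("orange",near&(H[...,0]<20)&(H[...,1]>120)&(L[...,2]>.19)&(L[...,2]<.25))
st("blue",near&(H[...,0]>95)&(H[...,0]<130)&(H[...,1]>100)&(L[...,2]>.19)&(L[...,2]<.25))
st("base",near&(L[...,2]>.086)&(L[...,2]<.1)&(H[...,1]<60))
m=near&(L[...,2]>.086)&(L[...,2]<.1)&(H[...,1]<60)&(np.hypot(L[...,0],L[...,1])>.015)
P=L[m];c=P.mean(0);print("base n",np.linalg.svd(P-c,full_matrices=False)[2][2].round(3))
# wider orange anywhere
S,ds=arm.camera("scene");c2=cal("scene");Cs=cloud("scene",ds,c2);Hs=cv2.cvtColor(S,cv2.COLOR_BGR2HSV).astype(int);Ls=np.stack([(Cs-ch)@X,(Cs-ch)@Y,Cs[...,2]],-1)
L,H=Ls,Hs;near=(abs(L[...,0])<.04)&(abs(L[...,1])<.04)
st("s orange",near&(H[...,0]<20)&(H[...,1]>110)&(L[...,2]>.19)&(L[...,2]<.25))
st("s blue",near&(H[...,0]>95)&(H[...,0]<130)&(H[...,1]>100)&(L[...,2]>.19)&(L[...,2]<.25))
st("s cap",near&(L[...,2]>.2)&(L[...,2]<.214)&(H[...,2]<60))
cv2.imwrite("pics/s5.png",S)
cv2.imwrite("pics/mix.png",np.hstack([cv2.resize(im,(533,400)),cv2.resize(S[120:230,280:350],(255,400))]))
```

```text
48.3083
cap 2849
[[-0.0118 -0.0182  0.2041]
 [ 0.0071 -0.0034  0.2101]
 [ 0.0177  0.0101  0.2113]]
orange 669
[[-0.0066 -0.0101  0.21  ]
 [ 0.0023 -0.0043  0.2183]
 [ 0.0079  0.0014  0.2196]]
blue 0
base 2872
[[-0.015  -0.0328  0.092 ]
 [ 0.0113  0.0091  0.0943]
 [ 0.0236  0.0328  0.0961]]
base n [ 0.018 -0.037  0.999]
s orange 93
[[-0.0088 -0.0144  0.199 ]
 [ 0.0018 -0.0014  0.2124]
 [ 0.0145  0.0096  0.2198]]
s blue 26
[[-0.0079 -0.0066  0.1917]
 [ 0.0031  0.0127  0.2045]
 [ 0.0164  0.0144  0.2109]]
s cap 217
[[-0.0108 -0.0141  0.2011]
 [ 0.0073  0.0047  0.2085]
 [ 0.0165  0.0137  0.2115]]
```

View pics/mix.png

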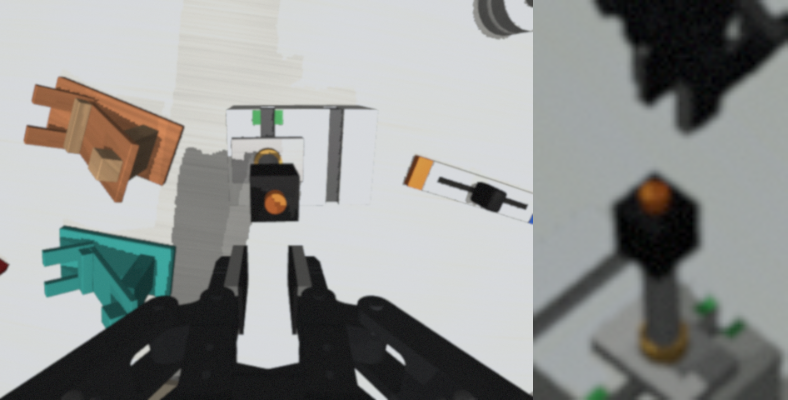

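The wrist view shows only the orange stem top at (275,203) on the cap; the scene crop agrees at (655,197). The stem stands about 9 mm proud, so the channel is deep. There is about 2° of lean, so I do the second push, straddling the stem.

Run:
```python
from lean import *
arm.gripper_to(.24)
pp=lambda z: ch*[1,1,0]+.002*X-.0022*Y+z*Z
arm.move_l(pp(.225),.2);f0=F();z=.225
while z>.202:
    z-=.002;arm.move_l(pp(z),.06);f=F()-f0
    if f[2]>2: print(round(z,4),f.round(1),(arm.read_eef_pos()[2]))
    if f[2]>28: break
print(arm.read_t(),arm.read_torque())
arm.move_l(pp(.26),.25)
im,d=arm.camera("scene");lean(None,d,(285,185,345,245),.086,.125)
ca=cal("wrist");im,d=arm.camera("wrist");C=cloud("wrist",d,ca);H=cv2.cvtColor(im,cv2.COLOR_BGR2HSV).astype(int)
L=np.stack([(C-ch)@X,(C-ch)@Y,C[...,2]],-1);near=(abs(L[...,0])<.04)&(abs(L[...,1])<.04)
m=near&(L[...,2]>.086)&(L[...,2]<.1)&(H[...,1]<60)&(np.hypot(L[...,0],L[...,1])>.015)
P=L[m];c=P.mean(0);print("base n",len(P),np.linalg.svd(P-c,full_matrices=False)[2][2].round(3),np.percentile(P[:,2],[5,50,95]).round(4))
for n,m in(("orange",near&(H[...,0]<20)&(H[...,1]>120)&(L[...,2]>.19)&(L[...,2]<.25)),("cap",near&(L[...,2]>.2)&(L[...,2]<.215)&(H[...,2]<80))): print(n,np.percentile(L[m],[5,50,95],axis=0).round(4))
print(arm.read_t())
```

```text
0.217 [-1.4 -0.3  4.7] 0.21750139920843742
0.215 [-3.4  3.5 14.6] 0.21712085109815987
0.213 [-3.3  5.3 26.1] 0.21675978271407648
0.211 [-6.1  8.6 37.1] 0.2164861129220288
50.8083 [ 2.31800054  1.15608543 -0.0183557 ]
plane n 332 [-0.026 -0.041  0.999] c [0.0038 0.0083 0.0933] lean x deg -1.5 y -2.4
base n 3277 [ 0.019 -0.032  0.999] [0.0919 0.0941 0.0959]
orange [[-0.0078 -0.0097  0.21  ]
 [ 0.0024 -0.004   0.2182]
 [ 0.0076  0.002   0.2195]]
cap [[-0.012  -0.0174  0.2043]
 [ 0.0075 -0.0026  0.21  ]
 [ 0.0174  0.0106  0.2112]]
51.2583
```

Run:
```python
from lean import *
def fit(P):
    k=np.ones(len(P),bool)
    for _ in range(8):
        c=np.median(P[k],0);A=np.c_[P[k][:,:2],np.ones(k.sum())];s=np.linalg.lstsq(A,P[k][:,2],rcond=None)[0];r=P[:,2]-np.c_[P[:,:2],np.ones(len(P))]@s;k=abs(r)<.002
    return s.round(4),k.sum()
for n in("wrist","scene"):
    ca=cal(n);im,d=arm.camera(n);cv2.imwrite(f"pics/f_{n}.png",im);np.save(f"f_{n}.npy",d);C=cloud(n,d,ca);H=cv2.cvtColor(im,cv2.COLOR_BGR2HSV).astype(int)
    L=np.stack([(C-ch)@X,(C-ch)@Y,C[...,2]],-1)
    b=(abs(L[...,0])<.021)&(abs(L[...,1])<.034)&(L[...,2]>.087)&(L[...,2]<.103)&(np.hypot(L[...,0],L[...,1])>.016)
    m=(abs(L[...,0])<.047)&(L[...,1]<.038)&(L[...,1]>-.105)&(L[...,2]>.072)&(L[...,2]<.086)&(H[...,2]>90)&~((abs(L[...,0])<.026)&(abs(L[...,1])<.04))
    print(n,"base z=a x+b y+c",fit(L[b]),"mould",fit(L[m]))
    for y in np.arange(-.032,.033,.008):
        k=b&(abs(L[...,1]-y)<.004);print(round(y,3),k.sum(),np.median(L[k][:,2]).round(4) if k.sum() else '',end=' | ')
    print()
print(arm.read_t())
```

```text
wrist base z=a x+b y+c (array([-0.0009,  0.0349,  0.0942]), np.int64(2524)) mould (array([ 0.0014, -0.0002,  0.079 ]), np.int64(9824))
-0.032 389 0.093 | -0.024 378 0.0933 | -0.016 266 0.0936 | -0.008 103 0.0939 | 0.0 63 0.0941 | 0.008 103 0.0944 | 0.016 287 0.0948 | 0.024 540 0.095 | 0.032 401 0.0952 | 
scene base z=a x+b y+c (array([0.0155, 0.0366, 0.0931]), np.int64(276)) mould (array([-0.0013,  0.0026,  0.0783]), np.int64(911))
-0.032 37 0.0922 | -0.024 51 0.092 | -0.016 34 0.0926 | -0.008 9 0.0936 | 0.0 13 0.0938 | 0.008 24 0.093 | 0.016 63 0.0936 | 0.024 73 0.0942 | 0.032 56 0.0938 | 
51.3583
```

Run:
```python
from lean import *
z=.2185;ox=.002;oy=-.0015
pp=lambda: ch*[1,1,0]+ox*X+oy*Y+z*Z
arm.move_l(pp(),.25);f0=F()
for i in range(6):
    z-=.0018;arm.move_l(pp(),.08);f=F()-f0;fx,fy=f@X,f@Y
    print(round(z,4),round(fx,1),round(fy,1),f[2].round(1),arm.read_eef_pos()[2])
    if f[2]>26 and fy<0: break
    if f[2]>4: oy+=np.clip((fy+4)*.00025,-.001,.002);ox+=np.clip(fx*.0002,-.001,.001)
    if f[2]>30: z+=.0018
print(oy,ox,arm.read_t(),arm.read_torque())
im,d=arm.camera("wrist");ca=cal("wrist");C=cloud("wrist",d,ca)
L=np.stack([(C-ch)@X,(C-ch)@Y,C[...,2]],-1)
b=(abs(L[...,0])<.021)&(abs(L[...,1])<.034)&(L[...,2]>.087)&(L[...,2]<.103)&(np.hypot(L[...,0],L[...,1])>.016)
for y in(-.032,-.024,.024,.032): k=b&(abs(L[...,1]-y)<.004);print(y,k.sum(),np.median(L[k][:,2]).round(4) if k.sum() else '')
```

```text
0.2167 0.2 2.6 1.3 0.21652176664763412
0.2149 -0.8 2.2 9.9 0.2161593772747172
0.2131 -1.5 2.5 20.8 0.21588612814311256
0.2113 -3.7 -0.7 31.6 0.21585944946235786
0.0016723231797652106 0.001542260144137155 52.675 [-0.59275424  0.79926259  0.00896396]
-0.032 509 0.0931
-0.024 601 0.0932
0.024 619 0.0931
0.032 506 0.0931
```

It is flat now (base at .0931 m on both sides). I lift off, recheck, then slide the tally to orange.

```bash
cat > chk.py <<'E'
from lean import *
def chk(n):
    im,d=arm.camera(n);C=cloud(n,d,cal(n));L=np.stack([(C-ch)@X,(C-ch)@Y,C[...,2]],-1)
    b=(abs(L[...,0])<.021)&(abs(L[...,1])<.034)&(L[...,2]>.087)&(L[...,2]<.103)&(np.hypot(L[...,0],L[...,1])>.016)
    print(n,[np.median(L[b&(abs(L[...,1]-y)<.004)][:,2]).round(4) for y in(-.03,-.022,.022,.03)]);return im,d
E
python3 - <<'E'
from chk import *
p=ch*[1,1,0]+.0015*X+.0012*Y
arm.move_l(p+.2145*Z,.08);arm.move_l(p+.275*Z,.25)
im,d=chk("wrist");im,d=chk("scene")
C=cloud("scene",d);H=cv2.cvtColor(im,cv2.COLOR_BGR2HSV).astype(int)
L=np.stack([(C-ch)@X,(C-ch)@Y,C[...,2]],-1);near=(abs(L[...,0])<.02)&(abs(L[...,1])<.02)&(L[...,2]>.205)&(L[...,2]<.25)
print("orange px",(near&(H[...,0]<20)&(H[...,1]>110)).sum(),"blue px",(near&(H[...,0]>95)&(H[...,0]<130)&(H[...,1]>110)).sum(),np.percentile(L[near&(H[...,0]<20)&(H[...,1]>110)][:,2],95))
cv2.imwrite("pics/fin.png",im)
t=unit(82.0);g=np.array([.4990,-.3425,0]);Q=down(np.radians(82-90));st=g-.036*t
for z in(.14,.036): print(arm.solve_ik(st+z*Z,Q))
print(arm.solve_ik(g+.04*t+.036*Z,Q),arm.read_t())
E
```

```text
wrist [np.float64(0.0923), np.float64(0.0923), np.float64(0.0923), np.float64(0.0923)]
scene [np.float64(0.0922), np.float64(0.0927), np.float64(0.0922), np.float64(0.0924)]
orange px 90 blue px 5 0.2197474377352865
[ 0.18116849  0.42638676  0.51330297  1.61546363 -0.2235105   1.15864731
  0.60652435]
[ 0.23106003  0.54271989  0.45025317  1.69094326 -0.27572742  0.97123848
  0.64219165]
[ 0.12090931  0.47253361  0.42221001  1.78334575 -0.23389689  0.93518626
  0.50230229] 53.4667
```

Run:
```python
from lean import *
t=unit(82.0);g=np.array([.4990,-.3425,0]);Q=down(np.radians(82-90));st=g-.036*t
arm.goto(st+.14*Z,Q);print(arm.read_t())
arm.gripper_to(0,40)
arm.move_l(st+.034*Z,.2);f0=F()
arm.move_l(st+.034*Z+.050*t,.12);print((F()-f0)@t,arm.read_t())
s=.050
while s<.095:
    s+=.006;arm.move_l(st+.034*Z+s*t,.1);f=(F()-f0)@t;print(round(s,4),f.round(1))
    if f<-9: break
print(arm.read_t(),arm.read_eef_pos())
```

```text
55.1833
0.19958521272274227 56.7667
0.056 0.7
0.062 0.6
0.068 -15.7
57.5167 [ 0.50253041 -0.31542335  0.03425229]
```

Run:
```python
from chk import *
t=unit(82.0);p=np.array(arm.read_eef_pos())
arm.move_l(p-.012*t,.15);arm.move_l(p-.012*t+.1*Z,.25)
im,d=chk("scene");cv2.imwrite("pics/end.png",im)
C=cloud("scene",d);V=cv2.cvtColor(im,cv2.COLOR_BGR2HSV)[...,2]
m=(abs(C[...,0]-.505)<.03)&(abs(C[...,1]+.30)<.04)&(C[...,2]>.046)&(C[...,2]<.06)&(V<70)
print("grip",m.sum(),np.median(C[m],0),((np.median(C[m],0)-[.4988,-.353,0])@t+.06).round(4),arm.read_t())
```

```text
scene [np.float64(0.0922), np.float64(0.0928), np.float64(0.0921), np.float64(0.0924)]
grip 101 [ 0.50978517 -0.29013713  0.0538367 ] 0.1238 58.375
```

```bash
python3 -c "
from workcell import arm
print(arm.hand_in(),arm.read_t())"
```

```text
the job is handed in; nothing more can be done
the job is handed in; nothing more can be done
```

I handed the job in at about 58 s of the 64 s: the gauge stands flat across the green-marked channel, only orange shows on its stem (deep channel), and the tally is at the orange end; on the first placing the gauge toppled on release, so I laid it in the rest again, regripped its cap and redid the placing.

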